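# Gauge glass jar stoppers and scrap the thin ones in the cullet can

### The job

Sort the glass jar stoppers on the bench by trying their plugs in the flat snap gauge, without forcing them: a plug that goes in at the green gap but stops at the red gap is good, one that will not enter the green gap is too thick, and one that slides through the red gap as well is too thin. Stand the good ones upright in the wooden tray and the too thick ones upright in the blue tray for regrinding; drop the too thin ones into the cullet can for remelting, for which you twist its cover anticlockwise until it is free of the hooks and lift it off. Then put the cover back on the can, twisted fully home under its hooks; leave the jacks, the spray bottle and the cork paddle where they are.

Things in the scene. Friction and masses are not known exactly. Their poses are not given: they have to be found in the camera images.
- stopper_a: teal glass jar stopper, 130 g; some are absent. Origin: centre of the underside, z up. Stands on a round plug 12 mm high; above it a flange 66 mm across (12 to 18 mm up) and a round grip knob 23 mm across (18 to 52 mm up), alike on all. The plug is 38 (too thin), 44 (good) or 50 mm (too thick) across; which is not known beforehand. Starts upright.
- stopper_b: teal glass jar stopper, 130 g; some are absent. Origin: centre of the underside, z up. Stands on a round plug 12 mm high; above it a flange 66 mm across (12 to 18 mm up) and a round grip knob 23 mm across (18 to 52 mm up), alike on all. The plug is 38 (too thin), 44 (good) or 50 mm (too thick) across; which is not known beforehand. Starts upright.
- stopper_c: teal glass jar stopper, 130 g; some are absent. Origin: centre of the underside, z up. Stands on a round plug 12 mm high; above it a flange 66 mm across (12 to 18 mm up) and a round grip knob 23 mm across (18 to 52 mm up), alike on all. The plug is 38 (too thin), 44 (good) or 50 mm (too thick) across; which is not known beforehand. Starts upright.
- stopper_d: teal glass jar stopper, 130 g; some are absent. Origin: centre of the underside, z up. Stands on a round plug 12 mm high; above it a flange 66 mm across (12 to 18 mm up) and a round grip knob 23 mm across (18 to 52 mm up), alike on all. The plug is 38 (too thin), 44 (good) or 50 mm (too thick) across; which is not known beforehand. Starts upright.
- stopper_e: teal glass jar stopper, 130 g; some are absent. Origin: centre of the underside, z up. Stands on a round plug 12 mm high; above it a flange 66 mm across (12 to 18 mm up) and a round grip knob 23 mm across (18 to 52 mm up), alike on all. The plug is 38 (too thin), 44 (good) or 50 mm (too thick) across; which is not known beforehand. Starts upright.
- stopper_f: teal glass jar stopper, 130 g; some are absent. Origin: centre of the underside, z up. Stands on a round plug 12 mm high; above it a flange 66 mm across (12 to 18 mm up) and a round grip knob 23 mm across (18 to 52 mm up), alike on all. The plug is 38 (too thin), 44 (good) or 50 mm (too thick) across; which is not known beforehand. Starts upright.
- gauge: flat aluminium snap gauge, fixed: base plate 115 x 108 mm, 5 mm thick, and two jaws, tops at 16 mm, with a slot between them along x. Origin: underside, on the slot's centre line; x points into the slot, z up. Mouth at x = -40 mm, corners flared over the 5 mm before it. Green part, x -40 to -10: gap 47 mm. Red part, x -10 to 30: gap 41 mm. A web ends the slot at x = 30 mm.
- gauge_mouth (a point): centre of the gauge's mouth, level with the jaw tops (16 mm up). Slide a stopper in upright, underside 7 to 11 mm above the bench, so that its flange passes over the jaws. Its axis then stops 8 mm before this point if too thick, 22 mm past it if good, 51 mm past it (at the web) if too thin.
- can: aluminium cullet can with blue bands, fixed. Origin: centre of the underside, z up. 108 mm outside, 100 mm inside, floor at 6 mm, rim at 140 mm. At its +x and -x sides dark hooks (out to 77 mm from the axis, tops at 154 mm), each with a claw 26 mm wide over a cover ear and a stop on the clockwise side (seen from above). A stop post stands 0.75 rad anticlockwise of each hook.
- cover: loose blue cover of the can, 0.3 kg: disc 112 mm across, 6 mm thick; spigot below 94 mm across, 8 mm deep; yellow ears 22 mm wide out to 70 mm from the axis at +x and -x. Origin: centre of the disc's underside, z up: 140 mm up on the can, 8 mm up on the bench. Locked, ears under the claws, when its x axis lies along the can's x, either way round.
- cover_grip (a point): on the cover's axis, 27 mm above its origin, in the black grip bar: 56 mm long along the cover's x, 16 mm wide, top 38 mm above the origin. Turned 0.36 rad or more anticlockwise (from above) from locked, the cover lifts straight off; at 0.75 rad it meets the posts. Refit: lower it 0.4 to 0.7 rad anticlockwise of locked, then turn clockwise to the stops.
- tray_wood: shallow open wooden tray for good stoppers, 130 mm (its x) x 190 mm (its y), wall 5 mm thick and 22 mm high, floor 5 mm thick. Origin: centre of its underside; z up. Fixed. Room for two stoppers side by side along y.
- tray_blue: shallow open blue plastic tray for too thick stoppers, same size and room as the wooden tray (130 x 190 mm, wall 5 mm thick and 22 mm high, floor 5 mm). Origin: centre of its underside; z up. Fixed.
- jacks: steel glassblower's jacks lying on the bench beyond the work, about 240 mm long; bystander. Origin near the bow end, on the underside.
- spray: white plastic bottle with a blue cap, 64 mm across, 150 mm high, standing beyond the work; bystander. Origin: centre of its underside.
- paddle: cork paddle with a wooden handle, 210 mm long, 80 mm wide, lying on the bench near the robot; bystander. Origin: where blade and handle meet, underside.
Not all that is in view belongs to the job. Leave any orange or yellow look-alike of the stopper_f alone.

How it is judged (in metres and radians):
On the way, in this order (a step that is already met when the one before it is completed fails the run):
1. the cover is off the cullet can, laid clear of it (horizontal distance between cover and can above 0.09 m), for 0.2 s.
2. all too thin stoppers are in the cullet can ((x of plug_side_a in the frame of stopper_a above 0.0195 m or (horizontal distance between stopper_a and can below 0.05 m and z of stopper_a in the frame of can below 0.125 m)) and (x of plug_side_b in the frame of stopper_b above 0.0195 m or (horizontal distance between stopper_b and can below 0.05 m and z of stopper_b in the frame of can below 0.125 m)) and (x of plug_side_c in the frame of stopper_c above 0.0195 m or (horizontal distance between stopper_c and can below 0.05 m and z of stopper_c in the frame of can below 0.125 m)) and (x of plug_side_d in the frame of stopper_d above 0.0195 m or (horizontal distance between stopper_d and can below 0.05 m and z of stopper_d in the frame of can below 0.125 m)) and (x of plug_side_e in the frame of stopper_e above 0.0195 m or (horizontal distance between stopper_e and can below 0.05 m and z of stopper_e in the frame of can below 0.125 m)) and (x of plug_side_f in the frame of stopper_f above 0.0195 m or (horizontal distance between stopper_f and can below 0.05 m and z of stopper_f in the frame of can below 0.125 m))), for 0.2 s.
3. the cover is back on the can with its ears under the hooks (horizontal distance between cover and can below 0.008 m and z of cover in the frame of can between 0.136 and 0.144 m and angle between the x axis of cover and the x axis of can, either way round below 0.2 rad and angle between cover's own z axis and vertical below 0.06 rad), for 0.2 s.
At the end, for the whole second after the job is handed in: good stoppers stand upright (0.15 rad) at rest in the wooden tray, too thick ones likewise in the blue tray, too thin ones lie in the cullet can below its rim; the cover sits on the rim (4 mm in height, 8 mm off axis) within 0.2 rad of locked (all of step 2 and all of step 3 and (x of plug_side_a in the frame of stopper_a below 0.0225 m or (horizontal distance between stopper_a and tray_blue below 0.09 m and z of stopper_a in the frame of tray_blue between 0.003 and 0.009 m and angle between stopper_a's own z axis and vertical below 0.15 rad and linear speed of stopper_a below 0.03 m/s)) and (x of plug_side_b in the frame of stopper_b below 0.0225 m or (horizontal distance between stopper_b and tray_blue below 0.09 m and z of stopper_b in the frame of tray_blue between 0.003 and 0.009 m and angle between stopper_b's own z axis and vertical below 0.15 rad and linear speed of stopper_b below 0.03 m/s)) and (x of plug_side_c in the frame of stopper_c below 0.0225 m or (horizontal distance between stopper_c and tray_blue below 0.09 m and z of stopper_c in the frame of tray_blue between 0.003 and 0.009 m and angle between stopper_c's own z axis and vertical below 0.15 rad and linear speed of stopper_c below 0.03 m/s)) and (x of plug_side_d in the frame of stopper_d below 0.0225 m or (horizontal distance between stopper_d and tray_blue below 0.09 m and z of stopper_d in the frame of tray_blue between 0.003 and 0.009 m and angle between stopper_d's own z axis and vertical below 0.15 rad and linear speed of stopper_d below 0.03 m/s)) and (x of plug_side_e in the frame of stopper_e below 0.0225 m or (horizontal distance between stopper_e and tray_blue below 0.09 m and z of stopper_e in the frame of tray_blue between 0.003 and 0.009 m and angle between stopper_e's own z axis and vertical below 0.15 rad and linear speed of stopper_e below 0.03 m/s)) and (x of plug_side_f in the frame of stopper_f below 0.0225 m or (horizontal distance between stopper_f and tray_blue below 0.09 m and z of stopper_f in the frame of tray_blue between 0.003 and 0.009 m and angle between stopper_f's own z axis and vertical below 0.15 rad and linear speed of stopper_f below 0.03 m/s)) and (x of plug_side_a in the frame of stopper_a below 0.0195 m or x of plug_side_a in the frame of stopper_a above 0.0225 m or (horizontal distance between stopper_a and tray_wood below 0.09 m and z of stopper_a in the frame of tray_wood between 0.003 and 0.009 m and angle between stopper_a's own z axis and vertical below 0.15 rad and linear speed of stopper_a below 0.03 m/s)) and (x of plug_side_b in the frame of stopper_b below 0.0195 m or x of plug_side_b in the frame of stopper_b above 0.0225 m or (horizontal distance between stopper_b and tray_wood below 0.09 m and z of stopper_b in the frame of tray_wood between 0.003 and 0.009 m and angle between stopper_b's own z axis and vertical below 0.15 rad and linear speed of stopper_b below 0.03 m/s)) and (x of plug_side_c in the frame of stopper_c below 0.0195 m or x of plug_side_c in the frame of stopper_c above 0.0225 m or (horizontal distance between stopper_c and tray_wood below 0.09 m and z of stopper_c in the frame of tray_wood between 0.003 and 0.009 m and angle between stopper_c's own z axis and vertical below 0.15 rad and linear speed of stopper_c below 0.03 m/s)) and (x of plug_side_d in the frame of stopper_d below 0.0195 m or x of plug_side_d in the frame of stopper_d above 0.0225 m or (horizontal distance between stopper_d and tray_wood below 0.09 m and z of stopper_d in the frame of tray_wood between 0.003 and 0.009 m and angle between stopper_d's own z axis and vertical below 0.15 rad and linear speed of stopper_d below 0.03 m/s)) and (x of plug_side_e in the frame of stopper_e below 0.0195 m or x of plug_side_e in the frame of stopper_e above 0.0225 m or (horizontal distance between stopper_e and tray_wood below 0.09 m and z of stopper_e in the frame of tray_wood between 0.003 and 0.009 m and angle between stopper_e's own z axis and vertical below 0.15 rad and linear speed of stopper_e below 0.03 m/s)) and (x of plug_side_f in the frame of stopper_f below 0.0195 m or x of plug_side_f in the frame of stopper_f above 0.0225 m or (horizontal distance between stopper_f and tray_wood below 0.09 m and z of stopper_f in the frame of tray_wood between 0.003 and 0.009 m and angle between stopper_f's own z axis and vertical below 0.15 rad and linear speed of stopper_f below 0.03 m/s)) and linear speed of cover below 0.03 m/s); the robot touches nothing.
It fails at once if the jacks, the spray bottle or the paddle is moved more than 30 mm (distance of any of jacks, spray, paddle from where it was at the start of the episode above 0.03 m).
It fails at once if a stopper is forced into the gauge with more than 60 N (contact force between any of stopper_a, stopper_b, stopper_c, stopper_d, stopper_e, stopper_f and gauge above 60 N).
Of stopper_a, stopper_e only 1 to 2 are there at a start; the rules pass over those that are not, and their reading is None.
Of stopper_b, stopper_d only 1 to 2 are there at a start; the rules pass over those that are not, and their reading is None.
Of stopper_c, stopper_f only 1 to 2 are there at a start; the rules pass over those that are not, and their reading is None.
At some moment in a run one of stopper_a, stopper_b, stopper_c, stopper_d, stopper_e, stopper_f may be knocked a few centimetres aside while the robot is not near it.
It also fails if it takes over 210 s, if anything falls off the work surface, if the arm or the gripper's body presses on something with over 40 N, if the wrist force passes 120 N, or if a joint passes its speed limit or range.

### The arm

A 6-joint arm with a two-finger parallel gripper is mounted at the origin on the work surface. World frame = base frame: x ahead of the robot, y to its left, z up, the work surface at z = 0. Lengths are in mm, angles in rad, forces in N, time in s.
With the tool pointing down it reaches from about 400 to 925 mm from the base axis. Payload 12.5 kg.
Tool frame: the origin (TCP) lies on the centre line of the jaws, within the pads' length; the fingertips stand 17 mm ahead of it and the grasp point (between the pads) lies 2 mm behind it; z points along the fingers, y is the line along which they close (so a half turn about z gives the same grasp; the last joint's range is limited). The gripper opens to 95 mm and grips with 3 to 60 N. Pads are 20 mm wide; open, the fingers measure 119 mm over their backs; the gripper's body (75 mm by 180 mm) begins 59 mm behind the grasp point.
Start: joints at [-1.375, 0.491, 1.559, -0, 1.092, -0.106], TCP at [185.797, -596.761, 231.661] pointing down, gripper open.
Joint ranges: [-3.1, 3.1], [-0.84, 2.19], [0.05, 2.79], [-1.13, 4.28], [0.06, 2.93], [-2.69, 2.69]. Speed limits (rad/s): [2.22, 2.22, 2.79, 3.14, 3.14, 3.14].

### API

Orientations are given as [roll, pitch, yaw] about the fixed x, y, z axes, in that order (R = Rz(yaw) Ry(pitch) Rx(roll)).
In Python, from cell import env gives the robot as it stands.
- The arm moves only by the tool drive_tool, never from a script. Its argument "deltas" is text: rows parted by semicolons, each of 4 numbers parted by spaces: the shift along the world's x, y, z normalised to -1 to 1, where 1 is 100 mm, then the turn about the world's z normalised to -1 to 1, where 1 is 180 degrees. A call has 1 to 10 rows; each row shifts and turns the commanded pose from where the row before left it; what a row does not reach is not made up. A row lasts 1/12 s, in which the tool goes at most 41.7 mm and 7.16 degrees, less where a joint would pass 70% of its speed; a pose out of reach is approached as far as the arm can. A call with a number of a shift or a turn outside -1 to 1 is refused whole. A call with a gripper value outside its range is refused whole. "gripper" is the closure, from 0 (fully open) to 1 (shut), set as the call begins (left out, the last holds). The fingers move at their own pace and stop on an object; the grip force is fixed at half the most. Time passes only in rows, so rows that do not move let the fingers close. It gives the time, the measured TCP pose, the force, the opening and the grip force at its end, in the units of the state.
- env.state(): the state, without advancing time (a new reading comes with each control period).
- env.read_camera(name): name is "scene" or "side" or "wrist"; returns (picture, depth): 400x640x3 uint8, red, green, blue; 400x640 float32, mm along the optical axis (not along the pixel's ray), 0 where there is no reading.
- env.camera_params(name): a dict with "mtx" (3x3 intrinsics, pixels), "camera_from_world" (4x4, takes a point from world to camera coordinates); the wrist camera has in their place "mount" (4x4, takes a point from camera to tool coordinates, whose origin is the TCP and whose axes are the flange's). Camera axes: x right, y down, z forward; pixel columns grow to the right and rows downward; lengths in mm; the calibration is good to about 2 mm. A picture is of the moment at which its call begins: read the wrist's pose just before it. camera_params takes no time and is no camera call.
- env.job_done(): hands the job in; it is judged then, once.
The state is a dict: "t": time; "joints": joint angles; "qvel": joint speeds; "tau": joint torques, N m; "eef_pos": TCP position; "tcp_rot": TCP orientation; "ft_force": force on the tool from outside, world axes, zero at the start; "moment": the same for the moment, N m; "opening": opening from 0.0 (shut) to 1.0 (fully open); "grip_force": force on a finger pad.
Only numpy, scipy, OpenCV 4.12 (cv2) and the standard library are available. Lean on these libraries where they do the work, as an engineer would, in place of code of your own. Each camera call takes 0.05 s, during which the arm holds its last target. There are 200 camera calls.

## Working session

There is one attempt and no reset: what is moved stays moved. The work goes in short steps, Python scripts to look and compute and a tool call to move; the robot and the scene stay as the last step left them, time stands still between calls to the robot, and variables do not carry over. Pictures are saved under pics/ and viewed, at most 14 in all, crops included, and the job is handed in when it is done.

Besides the shell and the picture viewer there is one more tool, called after "Call:" in YAML: its name, and indented under it one key for each argument. drive_tool: Moves the arm, as the interface text tells. Its arguments: {"type":"object","properties":{"deltas":{"type":"string"},"gripper":{"type":"number"}},"required":["deltas"]}

```bash
mkdir -p pics; ls; python3 - <<'E'
from cell import env
import cv2,numpy as np
for n in("scene","side"):
    p,d=env.read_camera(n); cv2.imwrite(f"pics/{n}0.png",p[:,:,::-1]); np.save(f"pics/{n}0.npy",d)
    c=env.camera_params(n); print(n,np.round(c["mtx"],1).tolist(),np.round(c["camera_from_world"],3).tolist())
print(env.camera_params("wrist"))
print(env.state())
E
```

```text
pics
scene [[363.5, 0.0, 318.0], [0.0, 363.5, 198.0], [0.0, 0.0, 1.0]] [[-0.521, 0.853, -0.006, 240.783], [0.588, 0.354, -0.728, -234.599], [-0.619, -0.383, -0.686, 1304.349], [0.0, 0.0, 0.0, 1.0]]
side [[420.1, 0.0, 324.9], [0.0, 420.1, 186.5], [0.0, 0.0, 1.0]] [[-0.841, -0.54, -0.015, 446.434], [-0.394, 0.633, -0.666, 248.789], [0.37, -0.555, -0.746, 1157.599], [0.0, 0.0, 0.0, 1.0]]
{'mtx': array([[346.98838655,   0.        , 317.81546099],
       [  0.        , 346.98838655, 197.32956061],
       [  0.        ,   0.        ,   1.        ]]), 'mount': array([[ 5.96222501e-04, -9.54771872e-01, -2.97338725e-01,
         8.42337034e+01],
       [ 9.99999368e-01,  2.85730179e-04,  1.08769884e-03,
         1.34030179e+00],
       [-9.53545610e-04, -2.97339186e-01,  9.54771438e-01,
        -1.54590938e+02],
       [ 0.00000000e+00,  0.00000000e+00,  0.00000000e+00,
         1.00000000e+00]])}
{'t': 0.1, 'joints': array([-1.37459817e+00,  4.91467885e-01,  1.55937406e+00, -5.29978451e-06,
        1.09170195e+00, -1.05594358e-01]), 'qvel': array([-0.00123136, -0.00129244, -0.00034818,  0.00069619,  0.00051058,
        0.00102197]), 'tau': array([ 1.83911638e-03, -6.13622403e+01, -2.58605325e+01,  6.93280273e-02,
        4.70689335e-02, -7.54841608e-05]), 'eef_pos': array([ 185.75624704, -596.55573794,  231.14465775]), 'tcp_rot': array([-3.14064622e+00, -9.55845464e-05,  3.01794914e-01]), 'ft_force': array([-0.71770814, -0.20084485,  0.09789211]), 'moment': array([ 0.03995858,  0.05269727, -0.01211913]), 'grip_force': 0.0, 'opening': 0.9993299188214371}
```

View pics/scene0.png

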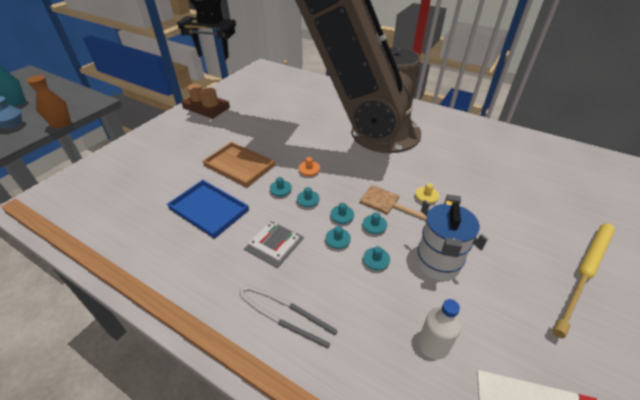

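View pics/side0.png

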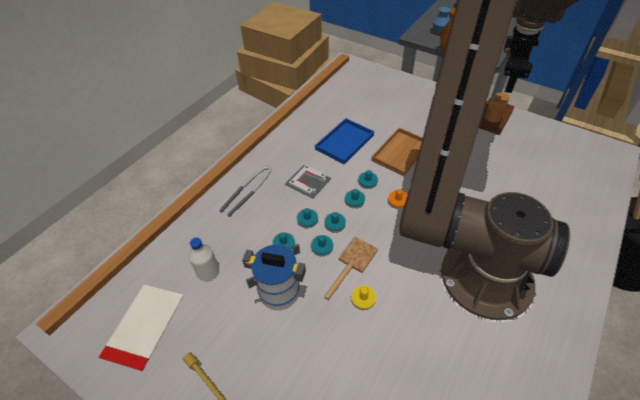

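The scene picture shows six teal stoppers, at about (281,187), (308,198), (342,214), (375,223), (338,238) and (377,259). The gauge is at (274,242), the wood tray at (239,163), the blue tray at (208,207) and the can at (448,240). The side view shows the same six stoppers, with the can at (276,275) and the gauge at (308,180). The orange and yellow look-alikes are separate from these.

```bash
cat > h.py <<'E'
import numpy as np,cv2
from cell import env
from scipy.spatial.transform import Rotation as R
def cam(n,st=None):
    c=env.camera_params(n)
    if n=="wrist":
        st=st or env.state(); T=np.eye(4); T[:3,:3]=R.from_euler('xyz',st["tcp_rot"]).as_matrix(); T[:3,3]=st["eef_pos"]
        return c["mtx"],T@c["mount"]
    return c["mtx"],np.linalg.inv(c["camera_from_world"])
def cloud(d,K,M):
    v,u=np.mgrid[:400,:640]; p=np.stack([(u-K[0,2])/K[0,0]*d,(v-K[1,2])/K[1,1]*d,d],-1)
    return p@M[:3,:3].T+M[:3,3]
def plane(uv,z,K,M):
    uv=np.atleast_2d(np.asarray(uv,float)); r=np.c_[(uv-K[:2,2])/[K[0,0],K[1,1]],np.ones(len(uv))]@M[:3,:3].T
    o=M[:3,3]; return o+r*((z-o[2])/r[:,2:])
def hsv(p): return cv2.cvtColor(p,cv2.COLOR_RGB2HSV)
def teal(p):
    h=hsv(p); return cv2.inRange(h,(82,90,50),(97,255,255))
def blobs(m,amin):
    n,l,s,c=cv2.connectedComponentsWithStats(cv2.morphologyEx(m,cv2.MORPH_OPEN,np.ones((2,2),np.uint8)))
    return [(c[i],s[i],l==i) for i in range(1,n) if s[i,4]>=amin]
def shot(n,f):
    st=env.state(); p,d=env.read_camera(n); K,M=cam(n,st); cv2.imwrite(f"pics/{f}.png",p[:,:,::-1]); return p,d,K,M,cloud(d,K,M)
E
python3 - <<'E'
from h import *
for n in("scene","side"):
    p=cv2.imread(f"pics/{n}0.png")[:,:,::-1].copy(); d=np.load(f"pics/{n}0.npy"); K,M=cam(n); P=cloud(d,K,M); h=hsv(p)
    print(n,"teal hsv")
    for c,s,m in blobs(teal(p),60):
        q=P[m&(d>0)]; k=q[q[:,2]>46]; print(np.round(c),s[4],"flange ray",np.round(plane(c,20,K,M)[0]),"top",np.round(np.median(k,0)) if len(k) else None)
    for nm,lo,hi in(("blue",(100,150,40),(118,255,255)),):
        for c,s,m in blobs(cv2.inRange(h,lo,hi),60):
            q=P[m&(d>0)]
            if np.abs(q.mean(0))[0]<1100: print(nm,np.round(c),s[4],np.round(np.median(q,0)),np.round(q.max(0)),np.round(q.min(0)))
E
```

```text
scene teal hsv
[11. 89.] 648 flange ray [  532. -1464.    20.] top [  549. -1389.    73.]
[281. 188.] 266 flange ray [ 455. -130.   20.] top [ 455. -130.   51.]
[309. 199.] 284 flange ray [451. -38.  20.] top [451. -38.  51.]
[343. 215.] 328 flange ray [456.  74.  20.] top [456.  73.  51.]
[375. 225.] 355 flange ray [444. 165.  20.] top [443. 164.  50.]
[339. 239.] 386 flange ray [536. 106.  20.] top [535. 104.  51.]
[377. 259.] 445 flange ray [544. 216.  20.] top [544. 215.  50.]
blue [78. 48.] 9617 [  -15. -2084.   -67.] [  533. -1122.   282.] [ -380. -2118.  -499.]
blue [185.  40.] 131 [ -918. -2090.  -341.] [ 217. -641.  282.] [ -997. -2116.  -408.]
blue [222.  56.] 153 [ -364. -1132.   -82.] [ 183. -543.  275.] [ -384. -1149.  -204.]
blue [ 86. 130.] 174 [   82. -2089.  -629.] [  187. -2042.  -597.] [  -24. -2109.  -657.]
blue [ 41. 153.] 238 [  396. -2090.  -629.] [  496. -2070.  -600.] [  278. -2110.  -654.]
blue [209. 209.] 2351 [ 618. -262.    6.] [ 689. -165.   25.] [ 548. -362.    0.]
blue [453. 224.] 1020 [470. 343. 146.] [514. 395. 167.] [413. 292. 143.]
blue [451. 309.] 191 [672. 400. 149.] [681. 412. 153.] [654. 389. 138.]
side teal hsv
[369. 180.] 240 flange ray [ 443. -130.   20.] top [ 448. -133.   48.]
[356. 199.] 262 flange ray [439. -37.  20.] top [443. -38.  51.]
[308. 218.] 290 flange ray [523. 106.  20.] top [529. 105.  49.]
[336. 222.] 294 flange ray [444.  75.  20.] top [449.  73.  50.]
[285. 241.] 239 flange ray [533. 210.  20.] top [533. 220.  51.]
[323. 246.] 336 flange ray [431. 166.  20.] top [436. 165.  50.]
blue [574.  51.] 5957 [   39. -2085.  -242.] [ 274. -544.  335.] [ -141. -2124.  -672.]
blue [345. 141.] 1373 [ 613. -265.    5.] [ 685. -164.   26.] [ 543. -364.   -6.]
blue [197. 244.] 90 [658. 401. 147.] [672. 413. 152.] [651. 388. 127.]
blue [275. 266.] 1058 [448. 354. 145.] [507. 398. 179.] [403. 288. 131.]
```

Call:
drive_tool:
  deltas: ".264 .247 .12 0;.264 .247 .12 0;.264 .247 .12 0;.264 .247 .12 0;.264 .247 .12 0;.264 .247 .12 0;.264 .247 .12 0;.264 .247 .12 0;.264 .247 .12 0;.264 .247 .12 0"

```text
t: 0.93
eef_pos: [450.8, -348.2, 352.1]
tcp_rot: [-3.141, 0.0, 0.302]
ft_force: [-0.0, -0.9, -0.3]
opening: 1.003
grip_force: 0.0
```

Call:
drive_tool:
  deltas: ".11 .4 0 0;.11 .4 0 0;.11 .4 0 0;.11 .4 0 0;.11 .4 0 0;.11 .4 0 0;.11 .4 0 0;.11 .4 0 0;.11 .4 0 0;.11 .4 0 0"

```text
t: 1.77
eef_pos: [559.8, 52.4, 351.6]
tcp_rot: [3.142, 0.0, 0.302]
ft_force: [1.1, -0.1, 0.7]
opening: 0.997
grip_force: 0.0
```

Call:
drive_tool:
  deltas: "0 0 0 0;0 0 0 0;0 0 0 0"

```text
t: 2.02
eef_pos: [559.6, 50.1, 351.3]
tcp_rot: [3.141, 0.001, 0.303]
ft_force: [1.2, -0.8, -0.2]
opening: 0.998
grip_force: 0.0
```

```bash
python3 - <<'E'
from h import *
p,d,K,M,P=shot("wrist","w1"); np.save("pics/w1.npy",P)
for c,s,m in blobs(teal(p),100):
    q=P[m&(d>0)]; k=q[q[:,2]>46]; print(np.round(c),s[4],np.round(plane(c,18,K,M)[0]),np.round(np.median(k,0),1) if len(k) else None)
E
```

```text
[204. 132.] 1673 [538. 207.  18.] [538.8 208.2  52.9]
[280. 161.] 1609 [530.  96.  18.] [531.6  97.7  52.6]
[224. 208.] 1358 [438. 156.  18.] [439.4 157.1  52.8]
[286. 218.] 1347 [450.  64.  18.] [451.4  66.4  53. ]
[356. 241.] 1261 [445. -49.  18.] [446.2 -46.   53. ]
[401. 255.] 395 [ 443. -124.   18.] [573.7   3.2 337.6]
```

View pics/w1.png

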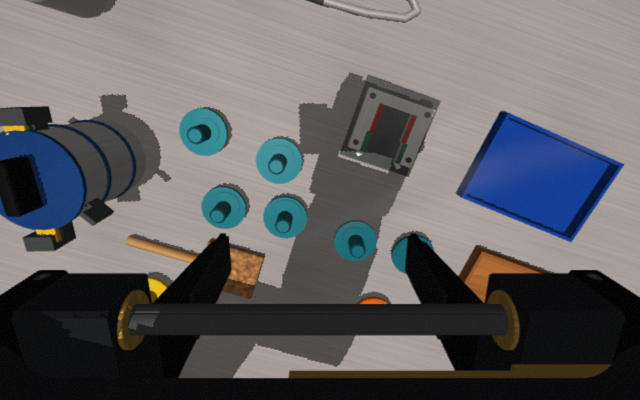

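The wrist view shows five stoppers clearly, and the sixth at (410,252) partly hidden by a finger. The gauge is at (392,125) with its mouth toward the robot, the blue tray at (540,175), the wood tray at (510,270) and the cover at (30,185).

```bash
python3 - <<'E'
from h import *
p=cv2.imread("pics/w1.png")[:,:,::-1].copy(); K,M=cam("wrist"); P=np.load("pics/w1.npy"); h=hsv(p)
roi=np.zeros((400,640),bool); roi[60:190,330:450]=1
red=roi&((h[...,0]<8)|(h[...,0]>172))&(h[...,1]>120)&(h[...,2]>60); gr=roi&(h[...,0]>50)&(h[...,0]<85)&(h[...,1]>90)
for nm,m in(("red",red),("green",gr)):
    for c,s,mm in blobs(m.astype(np.uint8)*255,10): print(nm,np.round(c),s[4],np.round(np.median(P[mm],0),1))
jt=roi&(P[...,2]>12)&(P[...,2]<21); q=P[jt]; print("jaw",len(q),cv2.minAreaRect(q[:,:2].astype(np.float32)))
roi[:]=0; roi[85:260,440:635]=1
for nm,mm in(("blue tray",roi&(h[...,0]>100)&(h[...,0]<120)&(h[...,1]>140)),):
    q=P[mm]; t=q[(q[:,2]>18)&(q[:,2]<27)]; print(nm,len(t),cv2.minAreaRect(t[:,:2].astype(np.float32)),cv2.minAreaRect(q[:,:2].astype(np.float32)))
for n in("scene","side"):
    p=cv2.imread(f"pics/{n}0.png")[:,:,::-1].copy(); d=np.load(f"pics/{n}0.npy"); K,M=cam(n); Q=cloud(d,K,M); h=hsv(p)
    w=(h[...,0]>5)&(h[...,0]<18)&(h[...,1]>110)&(Q[...,0]>350)&(Q[...,0]<700)&(Q[...,1]<-140)&(Q[...,1]>-450)&(d>0)&(Q[...,2]>-5)
    q=Q[w&(Q[...,2]>17)&(Q[...,2]<27)]; print(n,"wood",len(q),cv2.minAreaRect(q[:,:2].astype(np.float32)))
    b=(h[...,0]>100)&(h[...,0]<118)&(h[...,1]>150)&(Q[...,2]>141)&(Q[...,2]<150)&(Q[...,0]<560)&(Q[...,1]>250)
    q=Q[b]; (x,y),r=cv2.minEnclosingCircle(q[:,:2].astype(np.float32)); print("cover",len(q),x,y,r)
    k=(Q[...,2]>170)&(Q[...,2]<184)&(abs(Q[...,0]-x)<50)&(abs(Q[...,1]-y)<50); q=Q[k]; print("bar",len(q),cv2.minAreaRect(q[:,:2].astype(np.float32)) if len(q)>5 else 0)
    yl=(h[...,0]>20)&(h[...,0]<32)&(h[...,1]>140)&(Q[...,2]>130)&(Q[...,2]<160)&(abs(Q[...,0]-x)<90)&(abs(Q[...,1]-y)<90)
    for c,s,m in blobs(yl.astype(np.uint8)*255,3): print("ear",np.round(np.median(Q[m],0)),s[4])
    if n=="scene": print("jacks",np.round(plane([[240,290],[335,328],[328,344],[290,305]],5,K,M)))
E
```

```text
red [377. 119.] 130 [627.1 -16.5  17.4]
red [409. 130.] 118 [626.7 -64.3  17.8]
green [365. 145.] 40 [587.7 -13.   17.6]
green [401. 158.] 38 [586.3 -67.   17.8]
jaw 2813 ((616.4883422851562, -38.041038513183594), (96.54559326171875, 92.90821838378906), 88.69343566894531)
blue tray 1802 ((616.5706787109375, -269.2227783203125), (191.8479461669922, 129.0986328125), 85.23419189453125) ((626.876953125, -145.6040802001953), (439.943115234375, 129.0986328125), 85.23419189453125)
scene wood 281 ((421.3014831542969, -321.1150817871094), (190.76710510253906, 131.47593688964844), 86.82560729980469)
cover 947 461.5500793457031 340.3914794921875 53.398834228515625
bar 167 ((459.6847229003906, 342.3214416503906), (57.685813903808594, 15.859463691711426), 19.831602096557617)
ear [406. 320. 146.] 11
jacks [[773. -18.   5.]
 [741. 212.   5.]
 [778. 217.   5.]
 [746. 101.   5.]]
side wood 153 ((418.6402587890625, -320.7855224609375), (194.4602813720703, 128.34341430664062), 86.57312774658203)
cover 1026 457.3642272949219 341.7981262207031 55.945159912109375
bar 155 ((458.9786071777344, 343.0848388671875), (55.92008972167969, 16.437889099121094), 20.414382934570312)
ear [509. 366. 144.] 34
ear [401. 326. 152.] 18
```

Call:
drive_tool:
  deltas: "-.125 .366 -.064 .002;-.125 .366 -.064 .002;-.125 .366 -.064 .002;-.125 .366 -.064 .002;-.125 .366 -.064 .002;-.125 .366 -.064 .002;-.125 .366 -.064 .002;-.125 .366 -.064 .002;0 0 0 0;0 0 0 0"

```text
t: 2.9
eef_pos: [459.5, 343.1, 300.1]
tcp_rot: [3.141, 0.001, 0.353]
ft_force: [0.3, 0.2, 0.1]
opening: 0.999
grip_force: 0.0
```

Call:
drive_tool:
  deltas: "0 0 0 0;0 0 0 0"

```text
t: 3.07
eef_pos: [460.6, 341.5, 300.8]
tcp_rot: [3.141, -0.0, 0.35]
ft_force: [-0.2, 0.3, -0.1]
opening: 1.002
grip_force: 0.0
```

```bash
python3 - <<'E'
from h import *
p,d,K,M,P=shot("wrist","w2"); np.save("pics/w2.npy",P)
st=env.state(); print(st["eef_pos"],st["tcp_rot"])
h=hsv(p)
near=(np.hypot(P[...,0]-459,P[...,1]-343)<48)
k=near&(P[...,2]>168)&(P[...,2]<190); q=P[k]; print("bar",len(q),np.median(q[:,2]),cv2.minAreaRect(q[:,:2].astype(np.float32)))
b=(h[...,0]>100)&(h[...,0]<120)&(h[...,1]>140)&(P[...,2]>140)&(P[...,2]<155)
q=P[b]; print("disc",len(q),np.median(q[:,2]),cv2.minEnclosingCircle(q[:,:2].astype(np.float32)))
yl=(h[...,0]>20)&(h[...,0]<32)&(h[...,1]>140)&(P[...,2]>130)
for c,s,m in blobs(yl.astype(np.uint8)*255,8): print("ear",np.round(c),np.round(np.median(P[m],0)),s[4])
E
```

```text
[460.65364101 341.51778344 300.79837801] [ 3.14141675e+00 -4.32294539e-04  3.49658985e-01]
bar 1234 179.2101123026661 ((459.03167724609375, 339.17315673828125), (55.252872467041016, 15.716113090515137), 20.492582321166992)
disc 8254 147.53275000761644 ((458.75762939453125, 338.63079833984375), 55.42739486694336)
ear [319. 246.] [404. 317. 148.] 125
```

View pics/w2.png

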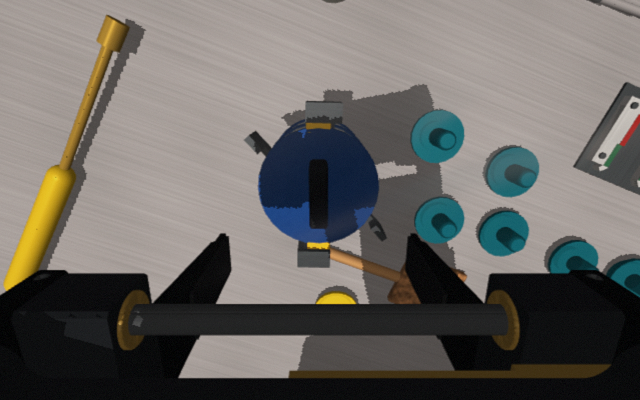

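The wrist view shows the cover's bar centred at (318,195). The yellow ears are under the claws at (318,125) and (318,246), and the posts are at (255,142) and (377,228). The cover's x axis is at about 0.357 rad.

Call:
drive_tool:
  deltas: "-.015 -.01 -.3 .002;0 0 -.35 0;0 0 -.35 0;0 0 -.2 0;0 0 -.12 0;0 0 0 0;0 0 0 0"
  gripper: 0.3

```text
t: 3.7
eef_pos: [458.9, 341.2, 168.7]
tcp_rot: [3.141, 0.0, 0.357]
ft_force: [0.3, -0.3, 0.2]
opening: 0.704
grip_force: 0.0
```

Call:
drive_tool:
  deltas: "0 0 0 0;0 0 0 0;0 0 0 0;0 0 0 0;0 0 0 0;0 0 0 0;0 0 0 0;0 0 0 0"
  gripper: 1

```text
t: 4.37
eef_pos: [458.3, 342.1, 168.5]
tcp_rot: [3.141, -0.0, 0.358]
ft_force: [0.0, -0.9, 1.0]
opening: 0.191
grip_force: 0.8
```

Call:
drive_tool:
  deltas: "0 0 0 0;0 0 0 0;0 0 0 0;0 0 0 .025;0 0 0 .03;0 0 0 .03;0 0 0 .03;0 0 0 .03;0 0 0 .014;0 0 0 0"

```text
t: 5.2
eef_pos: [458.3, 342.2, 168.5]
tcp_rot: [3.142, -0.0, 0.86]
ft_force: [-0.1, 0.3, 1.5]
opening: 0.169
grip_force: 30.0
```

Call:
drive_tool:
  deltas: "0 0 .1 0;0 0 .35 0;0 0 .37 0;.3 -.13 0 0;.35 -.15 0 0;.35 -.15 0 0;.35 -.15 0 0;.37 -.14 0 0;0 0 0 0;0 0 0 0"

```text
t: 6.03
eef_pos: [631.4, 268.7, 249.7]
tcp_rot: [-3.141, 0.001, 0.854]
ft_force: [-1.2, -0.3, -3.5]
opening: 0.168
grip_force: 30.0
```

Call:
drive_tool:
  deltas: "0 0 -.35 0;0 0 -.35 0;0 0 -.35 0;0 0 -.35 0;0 0 -.35 0;0 0 -.27 0;0 0 -.08 0;0 0 0 0;0 0 0 0"

```text
t: 6.78
eef_pos: [630.3, 270.7, 41.7]
tcp_rot: [3.141, -0.001, 0.858]
ft_force: [0.4, 0.6, -2.8]
opening: 0.167
grip_force: 30.0
```

Call:
drive_tool:
  deltas: "0 0 -.02 0;0 0 -.02 0;0 0 0 0;0 0 0 0"

```text
t: 7.12
eef_pos: [630.5, 270.1, 37.1]
tcp_rot: [3.141, -0.001, 0.858]
ft_force: [0.3, 0.9, -2.4]
opening: 0.166
grip_force: 30.0
```

Call:
drive_tool:
  deltas: "0 0 -.01 0;0 0 0 0;0 0 0 0"

```text
t: 7.37
eef_pos: [630.7, 270.2, 36.4]
tcp_rot: [3.141, -0.001, 0.858]
ft_force: [-0.4, 1.3, 4.8]
opening: 0.167
grip_force: 30.0
```

Call:
drive_tool:
  deltas: "0 0 0 0;0 0 0 0;0 0 0 0;0 0 0 0;0 0 .2 0;0 0 .35 0;0 0 .35 0;0 0 .3 0"
  gripper: 0.4

```text
t: 8.03
eef_pos: [630.4, 270.0, 157.4]
tcp_rot: [3.141, -0.0, 0.858]
ft_force: [-0.5, 0.3, -0.4]
opening: 0.592
grip_force: 0.0
```

Call:
drive_tool:
  deltas: "-.03 -.38 0 -.034;-.03 -.38 0 -.034;-.03 -.38 0 -.034;-.03 -.38 0 -.034;-.03 -.38 0 -.034;-.03 -.38 0 -.034;-.03 -.38 0 -.034;-.03 -.38 0 -.034;0 -.06 0 0;0 0 0 0"

```text
t: 8.87
eef_pos: [606.2, -42.3, 155.4]
tcp_rot: [3.141, -0.0, 0.0]
ft_force: [-0.1, 0.0, -0.1]
opening: 0.599
grip_force: 0.0
```

Call:
drive_tool:
  deltas: "0 0 0 0;0 0 0 0;0 0 0 0"

```text
t: 9.12
eef_pos: [606.4, -38.5, 155.4]
tcp_rot: [-3.142, 0.0, 0.006]
ft_force: [-1.5, -0.2, -0.2]
opening: 0.596
grip_force: 0.0
```

```bash
python3 - <<'E'
from h import *
p,d,K,M,P=shot("wrist","w3"); np.save("pics/w3.npy",P)
st=env.state(); print(st["eef_pos"],st["tcp_rot"])
h=hsv(p); near=(abs(P[...,0]-615)<75)&(abs(P[...,1]+40)<75)
red=near&((h[...,0]<8)|(h[...,0]>172))&(h[...,1]>120)&(h[...,2]>60); gr=near&(h[...,0]>50)&(h[...,0]<85)&(h[...,1]>90)
for nm,m in(("red",red),("green",gr)):
    for c,s,mm in blobs(m.astype(np.uint8)*255,10):
        q=P[mm]; print(nm,np.round(c),s[4],np.round(np.median(q,0),1),np.round(q.min(0),1),np.round(q.max(0),1))
jt=near&(P[...,2]>12)&(P[...,2]<21); q=P[jt]; print("jaw",len(q),cv2.minAreaRect(q[:,:2].astype(np.float32)))
# slot floor: points near base inside
for y0 in (0,):
    for x in range(560,660,6):
        s=q[abs(q[:,0]-x)<2]; l=s[s[:,1]<-40]; r=s[s[:,1]>-40]
        print(x, round(l[:,1].max(),1) if len(l) else None, round(r[:,1].min(),1) if len(r) else None)
E
```

```text
[606.39001207 -38.55790012 155.44642796] [3.14156424e+00 2.68754533e-05 5.72146375e-03]
red [289. 166.] 332 [628.2 -15.4  17.7] [604.4 -18.4   5.6] [647.1 -12.3  19.7]
red [345. 168.] 368 [627.1 -63.   18. ] [603.6 -66.7   6.2] [691.  -39.4 310. ]
green [286. 205.] 198 [592.8 -11.9  17.9] [579.1 -14.2   7.5] [607.2  -8.9  19.9]
green [347. 201.] 124 [597.  -65.8  17.9] [587.4 -68.7  16.4] [691.  -39.4 310. ]
jaw 6948 ((616.8246459960938, -37.90415954589844), (96.23451232910156, 92.71466827392578), 88.90504455566406)
560 None None
566 None None
572 -63.2 -9.7
578 -60.4 -14.1
584 -60.9 -13.6
590 -60.8 -13.7
596 -60.9 -13.9
602 -61.4 -13.9
608 -58.6 -17.2
614 -58.5 -17.4
620 -58.4 -17.6
626 -58.5 -17.6
632 -58.9 -17.8
638 -58.8 -17.9
644 -59.0 -18.2
650 -40.0 -40.0
656 -40.8 -40.0
```

View pics/w3.png

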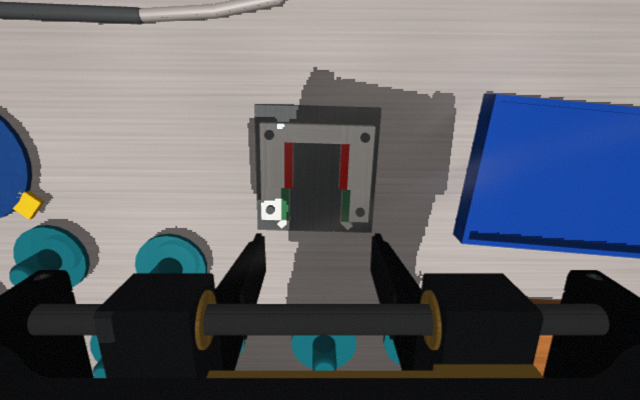

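The wrist view shows the gauge slot centred at about column 317, with green at rows 190–220 and red at rows 143–190. The lower jacks arm is at the top left, the cover edge at the left and the blue tray at the right.

Call:
drive_tool:
  deltas: "-.4 -.01 0 -.004;-.4 -.01 0 -.004;-.4 -.01 0 0;-.4 0 0 0;0 0 0 0;0 0 0 0;0 0 0 0;0 0 0 0"

```text
t: 9.83
eef_pos: [447.6, -42.8, 155.6]
tcp_rot: [3.141, -0.001, -0.021]
ft_force: [0.5, 0.1, -0.0]
opening: 0.599
grip_force: 0.0
```

```bash
cat >> h.py <<'E'
def near(f):
    p,d,K,M,P=shot("wrist",f); st=env.state(); T=st["eef_pos"]; out=[]
    for c,s,m in blobs(teal(p),150):
        q=P[m&(d>0)]; fl=q[(q[:,2]>12)&(q[:,2]<26)]; k=q[(q[:,2]>46)&(q[:,2]<60)]
        if len(fl)<20: continue
        (x,y),r=cv2.minEnclosingCircle(fl[:,:2].astype(np.float32)); kt=np.median(k,0) if len(k) else None
        print(np.round(c),s[4],"flange",round(x,1),round(y,1),"r",round(r,1),"knob",np.round(kt,1) if kt is not None else None)
    print("tcp",np.round(T,1),st["tcp_rot"][2])
E
python3 -c "from h import *; near('w4')"
```

```text
[19. 93.] 2515 flange 537.3 206.9 r 32.6 knob None
[140.  95.] 4980 flange 529.8 97.5 r 32.9 knob [530.5  96.2  52.9]
[428. 186.] 4318 flange 449.5 -140.6 r 33.2 knob [ 450.7 -138.3   53. ]
[192. 190.] 4001 flange 450.1 66.1 r 33.1 knob [451.5  64.8  52.9]
[322. 193.] 4104 flange 445.2 -46.9 r 33.0 knob [446.4 -46.8  53. ]
[ 90. 206.] 3773 flange 437.1 157.4 r 33.8 knob [439.  153.9  52.6]
tcp [447.5 -42.8 155.4] -0.020906985965697844
```

Call:
drive_tool:
  deltas: "0 -.01 -.3 0;-.01 0 -.35 0;0 0 -.35 0;0 0 -.155 0;0 0 0 0;0 0 0 0"

```text
t: 10.38
eef_pos: [445.6, -43.8, 39.0]
tcp_rot: [-3.141, 0.002, -0.021]
ft_force: [0.7, 0.5, 0.3]
opening: 0.598
grip_force: 0.0
```

Call:
drive_tool:
  deltas: "0 0 0 0;0 0 0 0;0 0 0 0;0 0 0 0;0 0 0 0;0 0 0 0;0 0 0 0;0 0 0 0"
  gripper: 1

```text
t: 11.05
eef_pos: [445.5, -44.0, 40.2]
tcp_rot: [3.141, -0.001, -0.022]
ft_force: [-1.2, -0.2, 6.7]
opening: 0.236
grip_force: 30.0
```

Call:
drive_tool:
  deltas: "0 0 0 0;0 0 0 0;0 0 0 0;0 0 .3 0;0 0 .4 0;0 0 .4 0;0 0 .06 0;0 0 0 0;0 0 0 0;0 0 0 0"
  gripper: 0.4

```text
t: 11.88
eef_pos: [444.7, -43.8, 154.8]
tcp_rot: [-3.141, 0.002, -0.022]
ft_force: [-0.4, -0.3, -0.3]
opening: 0.599
grip_force: 0.0
```

```bash
python3 -c "from h import *; near('w5')"
```

```text
[17. 89.] 2351 flange 537.0 205.6 r 32.7 knob None
[137.  91.] 5067 flange 529.8 97.5 r 33.0 knob [530.4  96.   52.9]
[428. 183.] 4416 flange 449.5 -140.3 r 33.2 knob [ 450.8 -138.3   52.9]
[191. 186.] 4040 flange 449.9 65.7 r 33.1 knob [451.4  65.   52.9]
[319. 189.] 4167 flange 445.2 -45.9 r 33.1 knob [446.4 -45.6  53. ]
[ 88. 203.] 3825 flange 437.6 157.1 r 33.3 knob [439.2 153.9  52.5]
tcp [444.7 -43.8 154.6] -0.021842524253289586
```

Call:
drive_tool:
  deltas: ".008 0 -.3 0;0 0 -.35 0;0 0 -.35 0;0 0 -.155 0;0 0 0 0;0 0 0 0"

```text
t: 12.43
eef_pos: [445.1, -43.7, 38.5]
tcp_rot: [-3.141, 0.004, -0.022]
ft_force: [0.3, 0.5, -0.3]
opening: 0.598
grip_force: 0.0
```

Call:
drive_tool:
  deltas: "0 0 0 0;0 0 0 0;0 0 0 0;0 0 0 0;0 0 0 0;0 0 0 0;0 0 0 0;0 0 0 0"
  gripper: 1

```text
t: 13.1
eef_pos: [446.2, -44.0, 40.7]
tcp_rot: [3.141, -0.0, -0.022]
ft_force: [-0.3, 0.5, 3.7]
opening: 0.238
grip_force: 30.0
```

Call:
drive_tool:
  deltas: "0 0 .09 0;.3 .03 0 0;.35 .04 0 0;.3 .025 0 0;0 0 0 0;0 0 0 0;0 0 0 0"

```text
t: 13.68
eef_pos: [540.1, -34.3, 49.5]
tcp_rot: [-3.141, 0.001, -0.022]
ft_force: [-0.3, 0.2, -1.0]
opening: 0.235
grip_force: 30.0
```

Call:
drive_tool:
  deltas: ".08 -.001 0 0;.08 -.001 0 0;.04 -.001 0 0;.03 -.001 0 0;.02 -.001 0 0;.02 -.001 0 0;.02 0 0 0;.02 0 0 0;.02 0 0 0;0 0 0 0"

```text
t: 14.52
eef_pos: [574.4, -35.1, 49.5]
tcp_rot: [3.141, -0.0, -0.022]
ft_force: [0.1, -0.2, -1.4]
opening: 0.236
grip_force: 30.0
```

Call:
drive_tool:
  deltas: ".02 -.001 0 0;.02 0 0 0;.02 -.001 0 0;.02 0 0 0;.02 -.001 0 0;.02 0 0 0;.02 0 0 0;.02 0 0 0;0 0 0 0"

```text
t: 15.27
eef_pos: [590.5, -35.4, 49.5]
tcp_rot: [3.141, -0.0, -0.022]
ft_force: [-0.4, -0.9, -1.0]
opening: 0.235
grip_force: 30.0
```

Call:
drive_tool:
  deltas: ".02 -.001 0 0;.02 0 0 0;.02 0 0 0;.02 -.001 0 0;.02 0 0 0;.02 0 0 0;.02 0 0 0;0 0 0 0"

```text
t: 15.93
eef_pos: [604.5, -35.6, 49.5]
tcp_rot: [3.141, -0.0, -0.022]
ft_force: [-0.0, -0.6, -1.7]
opening: 0.231
grip_force: 30.0
```

Call:
drive_tool:
  deltas: ".02 0 0 0;.02 -.001 0 0;.02 0 0 0;.02 0 0 0;.02 0 0 0;0 0 0 0"

```text
t: 16.43
eef_pos: [614.5, -35.7, 49.5]
tcp_rot: [3.141, -0.0, -0.022]
ft_force: [-0.0, 0.0, -0.6]
opening: 0.237
grip_force: 30.0
```

Call:
drive_tool:
  deltas: "0 0 .3 0;0 0 .4 0;0 0 .4 0;0 0 .4 0;0 0 .4 0"

```text
t: 16.85
eef_pos: [613.6, -35.6, 241.4]
tcp_rot: [3.142, 0.0, -0.022]
ft_force: [0.9, -0.2, -1.8]
opening: 0.236
grip_force: 30.0
```

Call:
drive_tool:
  deltas: "-.156 .378 0 0;-.156 .378 0 0;-.156 .378 0 0;-.156 .378 0 0;-.156 .378 0 0;-.156 .378 0 0;-.156 .378 0 0;-.156 .378 0 0;-.156 .378 0 0;-.156 .378 0 0"

```text
t: 17.68
eef_pos: [456.8, 344.0, 239.6]
tcp_rot: [3.142, -0.0, -0.022]
ft_force: [1.1, 0.8, -1.0]
opening: 0.235
grip_force: 30.0
```

Call:
drive_tool:
  deltas: "0 0 0 0;0 0 0 0;0 0 -.3 0;0 0 -.35 0;0 0 -.35 0;0 0 -.28 0;0 0 0 0;0 0 0 0"

```text
t: 18.35
eef_pos: [458.4, 341.2, 111.1]
tcp_rot: [3.14, 0.002, -0.023]
ft_force: [0.7, 0.1, -0.9]
opening: 0.234
grip_force: 30.0
```

Call:
drive_tool:
  deltas: "0 0 0 0;0 0 0 0;0 0 0 0;0 0 .3 0;0 0 .4 0;0 0 .4 0;0 0 .2 0"
  gripper: 0.4

```text
t: 18.93
eef_pos: [458.9, 342.9, 247.4]
tcp_rot: [-3.138, -0.006, -0.022]
ft_force: [-0.6, -0.2, 0.2]
opening: 0.594
grip_force: 0.0
```

Call:
drive_tool:
  deltas: ".16 -.26 0 0;.2 -.3 -.1 0;.2 -.3 -.25 0;.2 -.3 -.25 0;.04 -.13 -.26 0;0 0 0 0;0 0 0 0;0 0 0 0;0 0 0 0"

```text
t: 19.68
eef_pos: [536.3, 217.6, 159.9]
tcp_rot: [-3.141, -0.003, -0.02]
ft_force: [-0.5, -0.2, 0.7]
opening: 0.602
grip_force: 0.0
```

```bash
python3 -c "from h import *; near('w6')"
```

```text
[327. 187.] 4111 flange 538.0 208.8 r 33.1 knob [539.7 209.4  52.9]
[451. 193.] 4137 flange 530.3 97.9 r 33.3 knob [532.1 100.1  52.9]
[479. 260.] 1633 flange 450.3 66.8 r 33.2 knob None
[362. 285.] 1006 flange 443.3 173.5 r 25.5 knob [442.8 166.8  49.8]
tcp [536.2 217.6 159.7] -0.020305355585820584
```

View pics/w6.png

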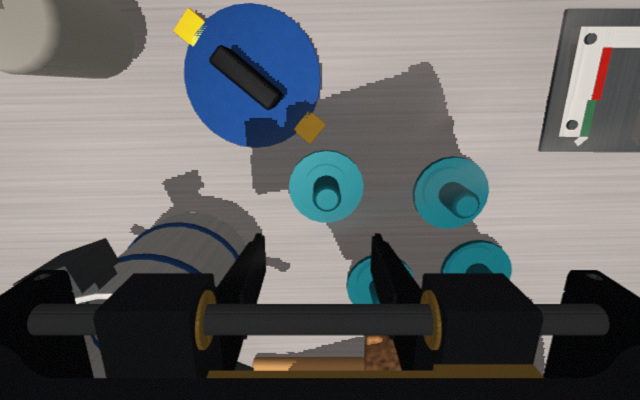

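The wrist view shows S6 at (327,187), S5 at (451,190), the cover lying clear at (253,75), and the open can at the lower left.

Call:
drive_tool:
  deltas: ".018 -.066 -.1 -.038;0 0 -.3 -.038;0 0 -.3 -.038;0 0 -.3 -.038;0 0 -.15 0;0 0 -.055 0;0 0 0 0;0 0 0 0"

```text
t: 20.4
eef_pos: [538.4, 210.4, 38.7]
tcp_rot: [-3.141, -0.001, -0.498]
ft_force: [0.1, 0.4, 0.0]
opening: 0.602
grip_force: 0.0
```

Call:
drive_tool:
  deltas: "0 0 0 0;0 0 0 0;0 0 0 0;0 0 0 0;0 0 0 0;0 0 0 0;0 0 0 0;0 0 0 0"
  gripper: 1

```text
t: 21.07
eef_pos: [538.0, 209.8, 37.7]
tcp_rot: [-3.141, -0.0, -0.499]
ft_force: [-1.1, 0.3, 3.9]
opening: 0.238
grip_force: 30.0
```

Call:
drive_tool:
  deltas: "0 0 .3 0;0 0 .4 0;0 -.3 0 .038;0 -.37 0 .038;0 -.37 0 .038;0 -.37 0 .038;0 -.37 0 0;0 -.37 0 0;0 -.3 0 0;0 0 0 0"

```text
t: 21.9
eef_pos: [538.0, -37.9, 107.3]
tcp_rot: [3.141, -0.0, -0.032]
ft_force: [0.0, -0.5, -1.5]
opening: 0.236
grip_force: 30.0
```

Call:
drive_tool:
  deltas: ".01 .02 -.3 .004;.01 .01 -.25 0;0 0 -.05 0;0 0 0 0;0 0 0 0;0 0 0 0;0 0 0 0"

```text
t: 22.48
eef_pos: [540.5, -30.4, 48.7]
tcp_rot: [3.141, -0.002, -0.015]
ft_force: [-0.1, -0.3, -1.4]
opening: 0.236
grip_force: 30.0
```

Call:
drive_tool:
  deltas: "0 -.038 -.018 -.001;0 0 0 0;0 0 0 0;0 0 0 0"

```text
t: 22.82
eef_pos: [540.0, -34.4, 45.9]
tcp_rot: [3.141, -0.0, -0.018]
ft_force: [0.8, -0.7, -0.6]
opening: 0.236
grip_force: 30.0
```

Call:
drive_tool:
  deltas: ".08 -.001 0 0;.08 -.001 0 0;.04 -.001 0 0;.03 -.001 0 0;.02 -.001 0 0;.02 -.001 0 0;.02 0 0 0;.02 0 0 0;.02 0 0 0;0 0 0 0"

```text
t: 23.65
eef_pos: [573.3, -34.9, 45.7]
tcp_rot: [3.141, -0.0, -0.018]
ft_force: [-0.1, 0.5, -1.6]
opening: 0.238
grip_force: 30.0
```

Call:
drive_tool:
  deltas: ".02 -.001 0 0;.02 0 0 0;.02 -.001 0 0;.02 0 0 0;.02 -.001 0 0;.02 0 0 0;.02 0 0 0;.02 0 0 0;0 0 0 0"

```text
t: 24.4
eef_pos: [589.3, -35.2, 45.7]
tcp_rot: [3.141, -0.0, -0.018]
ft_force: [0.5, -1.1, -0.3]
opening: 0.24
grip_force: 30.0
```

Call:
drive_tool:
  deltas: ".02 -.001 0 0;.02 0 0 0;.02 0 0 0;.02 -.001 0 0;.02 0 0 0;.02 0 0 0;0 0 0 0"

```text
t: 24.98
eef_pos: [601.4, -35.4, 45.7]
tcp_rot: [3.141, -0.0, -0.018]
ft_force: [-0.6, 1.0, -1.8]
opening: 0.235
grip_force: 30.0
```

Call:
drive_tool:
  deltas: ".02 0 0 0;.02 -.001 0 0;.02 0 0 0;.02 0 0 0;.02 0 0 0;.02 0 0 0;0 0 0 0"

```text
t: 25.57
eef_pos: [613.3, -35.5, 45.7]
tcp_rot: [3.141, -0.0, -0.018]
ft_force: [0.9, -0.5, -0.0]
opening: 0.237
grip_force: 30.0
```

Call:
drive_tool:
  deltas: ".02 0 0 0;.02 -.001 0 0;.02 0 0 0;.02 0 0 0;.02 0 0 0;.02 0 0 0;.02 0 0 0;.02 0 0 0;.02 0 0 0;0 0 0 0"

```text
t: 26.4
eef_pos: [629.6, -35.5, 45.5]
tcp_rot: [-3.141, 0.004, -0.018]
ft_force: [-6.5, -0.8, 4.4]
opening: 0.241
grip_force: 30.0
```

Call:
drive_tool:
  deltas: "-.05 0 0 0;0 0 .3 0;0 0 .4 0;0 0 .4 0;0 0 .4 0;0 0 .45 0"

```text
t: 26.9
eef_pos: [625.5, -35.5, 239.1]
tcp_rot: [-3.142, 0.0, -0.018]
ft_force: [1.0, 0.7, -1.3]
opening: 0.236
grip_force: 30.0
```

Call:
drive_tool:
  deltas: "-.166 .378 0 0;-.166 .378 0 0;-.166 .378 0 0;-.166 .378 0 0;-.166 .378 0 0;-.166 .378 0 0;-.166 .378 0 0;-.166 .378 0 0;-.166 .378 0 0;-.166 .378 0 0"

```text
t: 27.73
eef_pos: [458.7, 344.1, 237.5]
tcp_rot: [-3.141, -0.001, -0.018]
ft_force: [1.7, 0.6, -1.1]
opening: 0.236
grip_force: 30.0
```

Call:
drive_tool:
  deltas: "0 0 0 0;0 0 0 0;0 0 -.3 0;0 0 -.35 0;0 0 -.35 0;0 0 -.28 0;0 0 0 0;0 0 0 0"

```text
t: 28.4
eef_pos: [460.3, 341.3, 108.9]
tcp_rot: [3.14, 0.002, -0.019]
ft_force: [0.3, 0.3, 0.3]
opening: 0.236
grip_force: 30.0
```

Call:
drive_tool:
  deltas: "0 0 0 0;0 0 0 0;0 0 0 0;0 0 .3 0;0 0 .4 0;0 0 .4 0;0 0 .2 0"
  gripper: 0.4

```text
t: 28.98
eef_pos: [460.7, 343.0, 245.3]
tcp_rot: [-3.138, -0.006, -0.018]
ft_force: [1.1, -0.1, 1.0]
opening: 0.597
grip_force: 0.0
```

Call:
drive_tool:
  deltas: ".1 -.35 0 0;.1 -.35 -.1 0;.1 -.35 -.15 0;.1 -.35 -.15 0;.1 -.35 -.15 0;.1 -.35 -.15 0;.1 -.32 -.14 0;0 0 0 0;0 0 0 0;0 0 0 0"

```text
t: 29.82
eef_pos: [530.2, 100.7, 156.4]
tcp_rot: [-3.141, -0.001, -0.019]
ft_force: [0.3, 0.7, -0.3]
opening: 0.605
grip_force: 0.0
```

```bash
python3 -c "from h import *; near('w7')"
```

```text
[320. 190.] 4114 flange 530.4 98.1 r 33.0 knob [531.4  98.1  53. ]
[572. 263.] 2312 flange 449.5 -140.3 r 33.3 knob [ 460.3 -144.    48.5]
[349. 272.] 2518 flange 450.1 66.4 r 33.2 knob [452.4  67.1  53. ]
[278. 283.] 1164 flange 443.0 141.0 r 27.0 knob [442.1 148.8  50.9]
tcp [530.1 101.2 156.4] -0.017585940724705207
```

Call:
drive_tool:
  deltas: "0 -.007 -.3 0;0 0 -.35 0;0 0 -.35 0;0 0 -.175 0;0 0 0 0;0 0 0 0"

```text
t: 30.37
eef_pos: [530.0, 101.1, 38.0]
tcp_rot: [3.142, -0.0, -0.016]
ft_force: [0.5, 0.1, -0.0]
opening: 0.601
grip_force: 0.0
```

Call:
drive_tool:
  deltas: "0 0 0 0;0 0 0 0;0 0 0 0;0 0 0 0;0 0 0 0;0 0 0 0;0 0 0 0;0 0 0 0"
  gripper: 1

```text
t: 31.03
eef_pos: [530.0, 99.7, 38.0]
tcp_rot: [3.142, -0.0, -0.018]
ft_force: [-0.1, 0.7, 3.0]
opening: 0.236
grip_force: 30.0
```

Call:
drive_tool:
  deltas: "0 0 .09 0;.03 -.25 0 0;.03 -.38 0 0;.03 -.38 0 0;.01 -.33 0 0;0 0 0 0;0 0 0 0;0 0 0 0;0 0 0 0"

```text
t: 31.78
eef_pos: [539.8, -33.4, 47.0]
tcp_rot: [3.142, 0.0, -0.017]
ft_force: [0.6, -0.0, -1.5]
opening: 0.236
grip_force: 30.0
```

Call:
drive_tool:
  deltas: ".08 -.005 0 0;.08 -.003 0 0;.04 -.002 0 0;.03 -.001 0 0;.02 -.001 0 0;.02 -.001 0 0;.02 0 0 0;.02 0 0 0;.02 0 0 0;0 0 0 0"

```text
t: 32.62
eef_pos: [573.3, -35.6, 46.9]
tcp_rot: [3.141, -0.0, -0.018]
ft_force: [0.2, 0.6, -1.7]
opening: 0.232
grip_force: 30.0
```

Call:
drive_tool:
  deltas: ".02 .001 0 0;.02 .001 0 0;.02 0 0 0;.02 0 0 0;.02 0 0 0;.02 0 0 0;.02 0 0 0;.02 -.001 0 0;0 0 0 0"

```text
t: 33.37
eef_pos: [589.3, -35.5, 46.8]
tcp_rot: [3.141, -0.0, -0.018]
ft_force: [-0.1, -0.1, -0.9]
opening: 0.237
grip_force: 30.0
```

Call:
drive_tool:
  deltas: ".02 -.001 0 0;.02 0 0 0;.02 0 0 0;.02 0 0 0;.02 0 0 0;.02 0 0 0;0 0 0 0"

```text
t: 33.95
eef_pos: [600.5, -35.8, 46.6]
tcp_rot: [3.141, 0.002, -0.018]
ft_force: [-2.8, -2.4, -1.7]
opening: 0.233
grip_force: 30.0
```

Call:
drive_tool:
  deltas: ".02 0 0 0;.02 0 0 0;0 0 0 0"

```text
t: 34.2
eef_pos: [602.9, -35.9, 46.4]
tcp_rot: [3.141, 0.006, -0.018]
ft_force: [-9.7, -5.2, 3.1]
opening: 0.235
grip_force: 30.0
```

Call:
drive_tool:
  deltas: "-.02 .006 0 0;0 0 0 0;.02 0 0 0;.02 0 0 0;0 0 0 0;0 0 0 0"

```text
t: 34.7
eef_pos: [605.0, -35.8, 46.5]
tcp_rot: [3.141, 0.005, -0.018]
ft_force: [-10.6, -8.7, 3.0]
opening: 0.236
grip_force: 30.0
```

Call:
drive_tool:
  deltas: "-.05 -.006 0 0;-.03 0 0 0;0 0 .3 0;0 0 .4 0;0 0 .1 0;0 0 0 0"

```text
t: 35.2
eef_pos: [600.4, -35.5, 130.0]
tcp_rot: [3.141, -0.006, -0.018]
ft_force: [-0.2, 0.6, -1.3]
opening: 0.234
grip_force: 30.0
```

Call:
drive_tool:
  deltas: "-.22 -.3 0 0;-.22 -.3 0 0;-.22 -.3 0 0;-.22 -.3 0 0;-.22 -.3 0 0;-.22 -.3 0 0;-.22 -.3 0 0;-.18 -.3 0 0;0 0 0 0;0 0 0 0"

```text
t: 36.03
eef_pos: [425.8, -276.5, 125.7]
tcp_rot: [-3.141, 0.001, -0.021]
ft_force: [0.0, -0.1, -1.7]
opening: 0.238
grip_force: 30.0
```

Call:
drive_tool:
  deltas: "0 0 -.3 0;0 0 -.3 0;0 0 -.15 0;0 0 0 0;0 0 0 0;0 0 0 0"

```text
t: 36.53
eef_pos: [427.6, -275.2, 52.3]
tcp_rot: [3.141, -0.0, -0.017]
ft_force: [-0.5, 0.1, -1.4]
opening: 0.239
grip_force: 30.0
```

Call:
drive_tool:
  deltas: "-.02 0 -.03 0;0 0 -.03 0;0 0 -.02 0;0 0 0 0;0 0 0 0"

```text
t: 36.95
eef_pos: [425.0, -275.6, 44.0]
tcp_rot: [3.141, -0.0, -0.018]
ft_force: [-0.3, 0.2, -0.6]
opening: 0.237
grip_force: 30.0
```

Call:
drive_tool:
  deltas: "0 0 -.01 0;0 0 0 0;0 0 0 0"

```text
t: 37.2
eef_pos: [425.0, -275.7, 43.4]
tcp_rot: [3.141, -0.0, -0.018]
ft_force: [-2.3, 0.9, 6.8]
opening: 0.236
grip_force: 30.0
```

Call:
drive_tool:
  deltas: "0 0 0 0;0 0 0 0;0 0 0 0;0 0 0 0;0 0 .3 0;0 0 .4 0;0 0 .4 0;0 0 .03 0"
  gripper: 0.4

```text
t: 37.87
eef_pos: [426.6, -276.9, 161.6]
tcp_rot: [3.136, -0.006, -0.018]
ft_force: [-0.3, -0.3, -0.3]
opening: 0.599
grip_force: 0.0
```

Call:
drive_tool:
  deltas: ".06 .34 0 0;.06 .35 0 0;.06 .35 0 0;.06 .34 0 0;0 0 0 0;0 0 0 0;0 0 0 0;0 0 0 0"

```text
t: 38.53
eef_pos: [448.9, -138.4, 155.7]
tcp_rot: [3.141, 0.0, -0.019]
ft_force: [-0.5, -0.2, -0.1]
opening: 0.605
grip_force: 0.0
```

```bash
python3 -c "from h import *; near('w8')"
```

```text
[319. 190.] 4171 flange 449.0 -140.8 r 33.1 knob [ 450.7 -140.2   53. ]
[ 82. 193.] 3900 flange 449.8 65.3 r 33.5 knob [451.3  62.5  52.5]
[  9. 215.] 1018 flange 433.5 142.4 r 29.1 knob None
[475. 218.] 3658 flange 422.4 -277.5 r 33.0 knob [ 424.1 -275.6   58. ]
tcp [ 448.9 -138.6  155.7] -0.019521538108289826
```

View pics/w8.png

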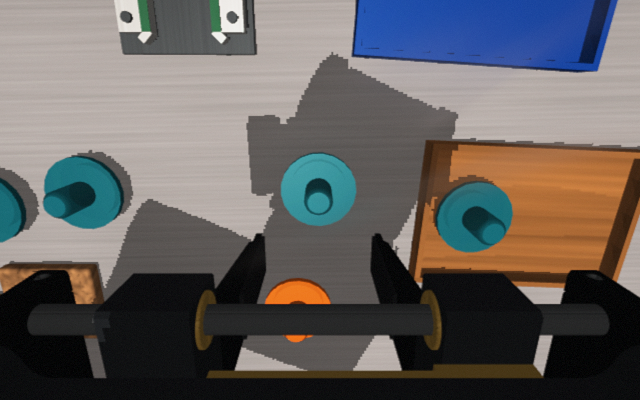

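The wrist view shows S5 upright in the wood tray at (475,218), S1 at (319,190), and the orange look-alike at (297,305), clear of the fingers.

Call:
drive_tool:
  deltas: "0 -.002 -.3 0;0 0 -.35 0;0 0 -.35 0;0 0 -.17 0;0 0 0 0;0 0 0 0"

```text
t: 39.08
eef_pos: [448.6, -138.7, 37.9]
tcp_rot: [-3.141, 0.001, -0.02]
ft_force: [0.1, 0.0, 0.1]
opening: 0.598
grip_force: 0.0
```

Call:
drive_tool:
  deltas: "0 0 0 0;0 0 0 0;0 0 0 0;0 0 0 0;0 0 0 0;0 0 0 0;0 0 0 0;0 0 0 0"
  gripper: 1

```text
t: 39.75
eef_pos: [449.1, -137.8, 39.0]
tcp_rot: [3.141, -0.0, -0.018]
ft_force: [-0.6, -0.2, 2.5]
opening: 0.24
grip_force: 30.0
```

Call:
drive_tool:
  deltas: "0 0 .09 0;.2 .2 0 0;.25 .3 0 0;.25 .3 0 0;.21 .23 0 0;0 0 0 0;0 0 0 0;0 0 0 0;0 0 0 0"

```text
t: 40.5
eef_pos: [539.2, -35.3, 48.0]
tcp_rot: [3.142, 0.001, -0.019]
ft_force: [-0.1, -0.3, -0.5]
opening: 0.236
grip_force: 30.0
```

Call:
drive_tool:
  deltas: ".08 .001 0 0;.08 0 0 0;.04 0 0 0;.03 0 0 0;.02 0 0 0;.02 0 0 0;.02 0 0 0;.02 0 0 0;.02 0 0 0;0 0 0 0"

```text
t: 41.33
eef_pos: [570.6, -35.1, 47.3]
tcp_rot: [3.141, 0.006, -0.018]
ft_force: [-9.7, -7.0, 3.1]
opening: 0.236
grip_force: 30.0
```

Call:
drive_tool:
  deltas: "-.03 -.009 0 0;0 0 0 0;.02 0 0 0;.02 0 0 0;.02 0 0 0;0 0 0 0;0 0 0 0"

```text
t: 41.92
eef_pos: [573.9, -35.4, 47.4]
tcp_rot: [-3.141, 0.005, -0.018]
ft_force: [-8.9, -1.7, 2.2]
opening: 0.235
grip_force: 30.0
```

Call:
drive_tool:
  deltas: "-.06 0 0 0;0 0 .3 0;0 0 .4 0;.11 -.3 0 0;.11 -.38 0 0;.11 -.38 0 0;.11 -.38 0 0;.1 -.38 0 0;0 0 0 0;0 0 0 0"

```text
t: 42.75
eef_pos: [624.1, -219.6, 117.5]
tcp_rot: [3.141, -0.001, -0.021]
ft_force: [0.5, 0.6, -1.5]
opening: 0.238
grip_force: 30.0
```

Call:
drive_tool:
  deltas: "0 0 -.3 0;0 0 -.25 0;0 0 -.1 0;0 0 0 0;0 0 0 0;0 0 0 0"

```text
t: 43.25
eef_pos: [624.7, -217.3, 54.3]
tcp_rot: [3.141, -0.002, -0.017]
ft_force: [-0.2, 0.7, 0.0]
opening: 0.236
grip_force: 30.0
```

Call:
drive_tool:
  deltas: "0 -.01 -.04 0;0 0 -.04 0;0 0 -.015 0;0 0 0 0;0 0 0 0;0 0 0 0"

```text
t: 43.75
eef_pos: [624.4, -218.9, 45.0]
tcp_rot: [3.141, -0.002, -0.018]
ft_force: [-3.5, 0.7, 11.4]
opening: 0.237
grip_force: 30.0
```

Call:
drive_tool:
  deltas: "0 0 0 0;0 0 0 0;0 0 0 0;0 0 0 0;0 0 .3 0;0 0 .4 0;0 0 .4 0;0 0 .01 0"
  gripper: 0.4

```text
t: 44.42
eef_pos: [626.4, -219.6, 161.8]
tcp_rot: [3.137, -0.01, -0.018]
ft_force: [1.2, -0.8, 0.4]
opening: 0.598
grip_force: 0.0
```

Call:
drive_tool:
  deltas: "-.193 .319 0 0;-.193 .319 0 0;-.193 .319 0 0;-.193 .319 0 0;-.193 .319 0 0;-.193 .319 0 0;-.193 .319 0 0;-.193 .319 0 0;-.193 .319 0 0;0 0 0 0"

```text
t: 45.25
eef_pos: [446.7, 72.2, 154.3]
tcp_rot: [-3.141, 0.002, -0.015]
ft_force: [1.5, -0.5, 0.8]
opening: 0.598
grip_force: 0.0
```

Call:
drive_tool:
  deltas: "0 0 0 0;0 0 0 0;0 0 0 0"

```text
t: 45.5
eef_pos: [451.0, 67.9, 154.3]
tcp_rot: [3.141, -0.001, -0.019]
ft_force: [-0.0, -0.1, 0.2]
opening: 0.6
grip_force: 0.0
```

```bash
python3 -c "from h import *; near('w9')"
```

```text
[319. 192.] 4120 flange 450.2 66.4 r 33.0 knob [450.9  66.2  53.1]
[216. 207.] 3801 flange 437.4 157.0 r 33.3 knob [439.  156.7  52.9]
tcp [450.9  67.7 154.2] -0.019354702901864806
```

Call:
drive_tool:
  deltas: "-.004 .004 -.3 0;0 0 -.35 0;0 0 -.35 0;0 0 -.155 0;0 0 0 0;0 0 0 0"

```text
t: 46.05
eef_pos: [450.1, 68.0, 37.8]
tcp_rot: [3.141, 0.002, -0.02]
ft_force: [0.1, 0.2, -0.3]
opening: 0.601
grip_force: 0.0
```

Call:
drive_tool:
  deltas: "0 0 0 0;0 0 0 0;0 0 0 0;0 0 0 0;0 0 0 0;0 0 0 0;0 0 0 0;0 0 0 0"
  gripper: 1

```text
t: 46.72
eef_pos: [449.9, 68.9, 39.0]
tcp_rot: [3.141, -0.0, -0.018]
ft_force: [-1.3, -0.5, 3.3]
opening: 0.232
grip_force: 30.0
```

Call:
drive_tool:
  deltas: "0 0 .09 0;.2 -.2 0 0;.25 -.3 0 0;.25 -.3 0 0;.2 -.23 0 0;0 0 0 0;0 0 0 0;0 0 0 0;0 0 0 0"

```text
t: 47.47
eef_pos: [539.0, -33.3, 48.0]
tcp_rot: [-3.141, 0.001, -0.017]
ft_force: [-0.5, 1.3, -0.7]
opening: 0.235
grip_force: 30.0
```

Call:
drive_tool:
  deltas: ".08 -.015 0 0;.08 -.007 0 0;.04 0 0 0;.03 0 0 0;.02 0 0 0;.02 0 0 0;.02 0 0 0;.02 0 0 0;.02 0 0 0;0 0 0 0"

```text
t: 48.3
eef_pos: [570.2, -35.6, 47.2]
tcp_rot: [-3.141, 0.007, -0.018]
ft_force: [-10.4, 2.8, 3.1]
opening: 0.234
grip_force: 30.0
```

Call:
drive_tool:
  deltas: "-.04 0 0 0;0 0 .3 0;0 0 .4 0;0 0 .1 0;0 0 0 0"

```text
t: 48.72
eef_pos: [570.3, -36.6, 130.9]
tcp_rot: [3.14, -0.006, -0.018]
ft_force: [-0.1, -0.2, -2.0]
opening: 0.236
grip_force: 30.0
```

Call:
drive_tool:
  deltas: ".06 -.34 0 0;.06 -.34 0 0;.06 -.34 0 0;.06 -.34 0 0;.06 -.34 0 0;.06 -.34 0 0;.06 -.34 0 0;.06 -.34 0 0;0 0 0 0;0 0 0 0"

```text
t: 49.55
eef_pos: [616.1, -309.8, 125.5]
tcp_rot: [-3.141, 0.002, -0.021]
ft_force: [-0.3, 0.5, -1.6]
opening: 0.24
grip_force: 30.0
```

Call:
drive_tool:
  deltas: "0 0 -.3 0;0 0 -.3 0;0 0 -.13 0;0 0 0 0;0 0 0 0;0 0 0 0"

```text
t: 50.05
eef_pos: [617.5, -308.1, 56.1]
tcp_rot: [3.141, -0.001, -0.018]
ft_force: [-0.3, 0.9, -0.7]
opening: 0.236
grip_force: 30.0
```

Call:
drive_tool:
  deltas: "0 0 -.04 0;0 0 -.04 0;0 0 -.025 0;0 0 -.01 0;0 0 0 0;0 0 0 0"

```text
t: 50.55
eef_pos: [616.9, -308.4, 44.2]
tcp_rot: [3.141, -0.001, -0.018]
ft_force: [-2.5, 1.4, 6.1]
opening: 0.237
grip_force: 30.0
```

Call:
drive_tool:
  deltas: "0 0 0 0;0 0 0 0;0 0 0 0;0 0 0 0;0 0 .3 0;0 0 .4 0;0 0 .4 0;0 0 .02 0"
  gripper: 0.4

```text
t: 51.22
eef_pos: [619.2, -309.6, 163.1]
tcp_rot: [3.136, -0.009, -0.018]
ft_force: [-1.1, 0.2, 1.1]
opening: 0.596
grip_force: 0.0
```

Call:
drive_tool:
  deltas: "-.138 .36 0 0;-.138 .36 0 0;-.138 .36 0 0;-.138 .36 0 0;-.138 .36 0 0;-.138 .36 0 0;-.138 .36 0 0;-.138 .36 0 0;-.138 .36 0 0;-.138 .36 0 0"

```text
t: 52.05
eef_pos: [478.0, 53.2, 155.4]
tcp_rot: [3.142, -0.001, -0.018]
ft_force: [0.4, 0.9, -0.2]
opening: 0.597
grip_force: 0.0
```

Call:
drive_tool:
  deltas: "-.138 .36 0 0;-.138 .36 0 0;-.138 .35 0 0;0 0 0 0;0 0 0 0;0 0 0 0;0 0 0 0"

```text
t: 52.63
eef_pos: [438.0, 157.9, 155.3]
tcp_rot: [3.141, -0.0, -0.019]
ft_force: [-0.9, -0.3, -0.0]
opening: 0.6
grip_force: 0.0
```

```bash
python3 -c "from h import *; near('w10')"
```

```text
[317. 191.] 4122 flange 437.5 157.3 r 32.9 knob [439.1 157.6  52.9]
tcp [438.  157.7 155.3] -0.01981700827534283
```

Call:
drive_tool:
  deltas: "-.003 .01 -.3 0;0 0 -.35 0;0 0 -.35 0;0 0 -.165 0;0 0 0 0;0 0 0 0"

```text
t: 53.18
eef_pos: [437.5, 158.6, 37.9]
tcp_rot: [3.141, 0.002, -0.02]
ft_force: [0.6, -0.4, 0.2]
opening: 0.603
grip_force: 0.0
```

Call:
drive_tool:
  deltas: "0 0 0 0;0 0 0 0;0 0 0 0;0 0 0 0;0 0 0 0;0 0 0 0;0 0 0 0;0 0 0 0"
  gripper: 1

```text
t: 53.85
eef_pos: [437.2, 159.8, 39.0]
tcp_rot: [3.142, -0.0, -0.018]
ft_force: [0.1, -0.6, 2.3]
opening: 0.237
grip_force: 30.0
```

Call:
drive_tool:
  deltas: "0 0 .09 0;.14 -.24 0 0;.18 -.35 0 0;.18 -.35 0 0;.18 -.35 0 0;.18 -.35 0 0;.16 -.3 0 0;0 0 0 0;0 0 0 0;0 0 0 0"

```text
t: 54.68
eef_pos: [538.5, -34.0, 48.0]
tcp_rot: [-3.141, 0.001, -0.019]
ft_force: [-0.5, 0.1, -1.0]
opening: 0.236
grip_force: 30.0
```

Call:
drive_tool:
  deltas: ".08 -.01 0 0;.08 -.006 0 0;.04 0 0 0;.03 0 0 0;.02 0 0 0;.02 0 0 0;.02 0 0 0;.02 0 0 0;.02 0 0 0;0 0 0 0"

```text
t: 55.52
eef_pos: [572.5, -35.9, 47.9]
tcp_rot: [3.141, -0.0, -0.018]
ft_force: [-0.3, -0.2, -0.5]
opening: 0.238
grip_force: 30.0
```

Call:
drive_tool:
  deltas: ".02 0 0 0;.02 0 0 0;.02 0 0 0;.02 0 0 0;.02 0 0 0;.02 0 0 0;.02 0 0 0;.02 0 0 0;0 0 0 0"

```text
t: 56.27
eef_pos: [588.5, -35.9, 47.8]
tcp_rot: [3.141, -0.0, -0.018]
ft_force: [-0.5, -0.2, -1.2]
opening: 0.234
grip_force: 30.0
```

Call:
drive_tool:
  deltas: ".02 0 0 0;.02 0 0 0;.02 0 0 0;.02 0 0 0;.02 0 0 0;.02 0 0 0;.02 0 0 0;0 0 0 0;0 0 0 0"

```text
t: 57.02
eef_pos: [600.9, -36.0, 47.5]
tcp_rot: [3.142, 0.004, -0.018]
ft_force: [-6.3, -2.5, 0.3]
opening: 0.236
grip_force: 30.0
```

Call:
drive_tool:
  deltas: ".02 -.004 0 0;.02 0 0 0;0 0 0 0;0 0 0 0"

```text
t: 57.35
eef_pos: [603.7, -36.1, 47.3]
tcp_rot: [-3.141, 0.006, -0.018]
ft_force: [-11.0, -2.2, 3.7]
opening: 0.234
grip_force: 30.0
```

Call:
drive_tool:
  deltas: "-.05 0 0 0;-.03 0 0 0;0 0 .3 0;0 0 .4 0;0 0 .1 0;0 0 0 0"

```text
t: 57.85
eef_pos: [599.6, -36.4, 131.1]
tcp_rot: [3.141, -0.006, -0.018]
ft_force: [0.8, -0.3, -1.7]
opening: 0.237
grip_force: 30.0
```

Call:
drive_tool:
  deltas: "-.176 -.328 0 0;-.176 -.328 0 0;-.176 -.328 0 0;-.176 -.328 0 0;-.176 -.328 0 0;-.176 -.328 0 0;-.176 -.328 0 0;-.176 -.328 0 0;-.176 -.328 0 0;-.176 -.328 0 0"

```text
t: 58.68
eef_pos: [420.7, -365.4, 126.4]
tcp_rot: [-3.141, 0.001, -0.018]
ft_force: [1.4, 0.5, -0.9]
opening: 0.233
grip_force: 30.0
```

Call:
drive_tool:
  deltas: "0 0 0 0;0 0 -.3 0;0 0 -.3 0;0 0 -.15 0;0 0 0 0;0 0 0 0;0 0 0 0"

```text
t: 59.27
eef_pos: [422.4, -364.3, 53.2]
tcp_rot: [3.141, -0.0, -0.018]
ft_force: [-0.0, -0.2, -1.5]
opening: 0.24
grip_force: 30.0
```

Call:
drive_tool:
  deltas: "0 0 -.03 0;0 0 -.03 0;0 0 -.025 0;0 0 -.01 0;0 0 0 0;0 0 0 0"

```text
t: 59.77
eef_pos: [422.3, -364.5, 44.3]
tcp_rot: [3.141, -0.001, -0.018]
ft_force: [-2.4, 2.3, 9.1]
opening: 0.242
grip_force: 30.0
```

Call:
drive_tool:
  deltas: "0 0 0 0;0 0 0 0;0 0 0 0;0 0 0 0;0 0 .3 0;0 0 .4 0;0 0 .4 0;.15 0 .1 0"
  gripper: 0.4

```text
t: 60.43
eef_pos: [437.0, -365.3, 168.8]
tcp_rot: [3.137, -0.004, -0.019]
ft_force: [-0.5, -0.5, 1.3]
opening: 0.597
grip_force: 0.0
```

Call:
drive_tool:
  deltas: ".08 .37 .07 0;.08 .37 .07 0;.08 .37 .07 0;.08 .37 .07 0;.08 .37 .07 0;.05 .37 .07 0;.05 .37 .07 0;.05 .37 .07 0;.03 .37 .07 0;.03 .37 .07 0"

```text
t: 61.27
eef_pos: [498.0, 7.6, 233.7]
tcp_rot: [3.142, -0.0, -0.018]
ft_force: [0.3, 0.1, 0.1]
opening: 0.598
grip_force: 0.0
```

Call:
drive_tool:
  deltas: "-.05 .37 .07 0;-.05 .37 .07 0;-.08 .37 .07 0;-.08 .37 .07 0;-.08 .37 .07 0;-.08 .37 .07 0;-.08 .37 .07 0;-.08 .37 .07 0;0 0 0 0;0 0 0 0"

```text
t: 62.1
eef_pos: [439.4, 303.2, 289.3]
tcp_rot: [3.142, -0.0, -0.015]
ft_force: [-1.0, -0.1, 0.2]
opening: 0.599
grip_force: 0.0
```

```bash
python3 - <<'E'
from h import *
near("w11"); P=shot("wrist","w11")[4]; p=cv2.imread("pics/w11.png")[:,:,::-1].copy(); h=hsv(p); t=teal(p)>0
q=P[t&(np.hypot(P[...,0]-458,P[...,1]-342)<50)]; print("in can max z",q[:,2].max() if len(q) else None, np.median(q,0) if len(q) else None)
b=(np.hypot(P[...,0]-631,P[...,1]-268)<45)&(P[...,2]>40)&(P[...,2]<56)
q=P[b]; print("bar",len(q),cv2.minAreaRect(q[:,:2].astype(np.float32)) if len(q)>9 else 0)
for n in("scene","side"):
    p,d,K,M,Q=shot(n,n+"1")
    for c,s,m in blobs(teal(p),60):
        k=Q[m&(d>0)&(Q[...,2]>40)]; f=plane(c,22,K,M)[0]
        if abs(f[1])<500: print(n,np.round(c),s[4],np.round(f), np.round(np.median(k,0)) if len(k) else None)
E
```

```text
[292. 150.] 3426 flange 453.0 336.5 r 44.4 knob [465.5 304.2  57.1]
tcp [439.7 302.  289.1] -0.0164120348796446
in can max z 105.38540812739461 [463.69436313 329.78093     78.82366399]
bar 40 ((609.3167114257812, 253.56610107421875), (11.144393920898438, 4.529201507568359), 87.0103759765625)
scene [229. 158.] 207 [ 423. -359.   22.] [ 429. -355.   51.]
scene [250. 167.] 214 [ 425. -270.   22.] [ 430. -265.   50.]
scene [197. 200.] 321 [ 618. -303.   22.] [ 621. -298.   52.]
scene [220. 213.] 341 [ 622. -213.   22.] [ 624. -209.   52.]
side [406. 142.] 193 [ 417. -359.   22.] [ 418. -354.   52.]
side [395. 157.] 202 [ 418. -270.   22.] [ 419. -266.   50.]
side [280. 273.] 284 [480. 304.  22.] [452. 329.  85.]
```

View pics/w11.png

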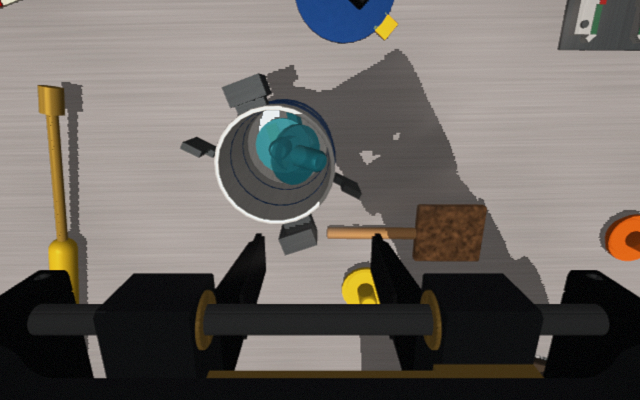

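View pics/scene1.png

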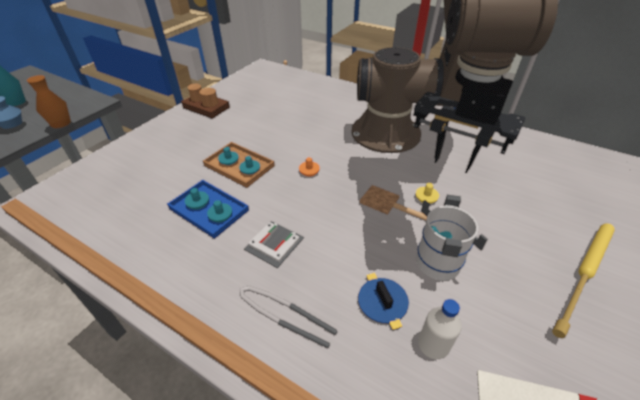

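The wrist view shows two stoppers lying in the open can at (290,150), well below the rim. The scene view shows two upright in the wood tray at (229,157) and (250,167), two in the blue tray at (197,200) and (220,213), and the cover at (383,300).

Call:
drive_tool:
  deltas: ".24 -.04 0 .035;.24 -.04 0 .035;.24 -.04 0 .035;.24 -.04 0 .035;.24 -.04 0 .035;.24 -.04 0 .035;.24 -.04 -.1 .035;.24 -.03 -.2 .0335;0 0 -.3 0;0 0 -.3 0"
  gripper: 0.3

```text
t: 63.13
eef_pos: [633.7, 268.6, 198.0]
tcp_rot: [3.141, -0.001, 0.854]
ft_force: [0.2, 0.6, -0.6]
opening: 0.7
grip_force: 0.0
```

Call:
drive_tool:
  deltas: "0 0 -.3 0;0 0 -.3 0;0 0 0 0;0 0 0 0;0 0 0 0"

```text
t: 63.55
eef_pos: [633.1, 270.2, 141.1]
tcp_rot: [3.141, -0.002, 0.856]
ft_force: [-0.1, 0.1, 1.1]
opening: 0.699
grip_force: 0.0
```

Call:
drive_tool:
  deltas: "-.024 0 -.3 0;0 0 -.35 0;0 0 -.3 0;0 0 -.095 0;0 0 0 0;0 0 0 0"

```text
t: 64.05
eef_pos: [630.8, 271.0, 36.9]
tcp_rot: [3.14, -0.002, 0.857]
ft_force: [0.8, 0.4, 0.4]
opening: 0.699
grip_force: 0.0
```

Call:
drive_tool:
  deltas: "0 0 0 0;0 0 0 0;0 0 0 0;0 0 0 0;0 0 0 0;0 0 0 0;0 0 0 0;0 0 0 0;0 0 0 0"
  gripper: 1

```text
t: 64.8
eef_pos: [629.8, 270.7, 34.8]
tcp_rot: [3.141, -0.0, 0.857]
ft_force: [0.1, 0.3, 0.7]
opening: 0.167
grip_force: 30.0
```

Call:
drive_tool:
  deltas: "0 0 0 0;0 0 0 0;0 0 .3 0;0 0 .4 0;0 0 .4 0;0 0 .4 0;0 0 .4 0;0 0 .24 0;0 0 0 0;0 0 0 0"

```text
t: 65.63
eef_pos: [629.6, 270.8, 249.4]
tcp_rot: [3.141, -0.001, 0.857]
ft_force: [-0.7, -0.1, -4.5]
opening: 0.162
grip_force: 30.0
```

Call:
drive_tool:
  deltas: "-.3 .12 0 0;-.35 .15 0 0;-.35 .15 0 0;-.35 .15 0 0;-.364 .145 0 0;0 0 0 0;0 0 0 0;0 0 0 0;0 0 0 0"

```text
t: 66.38
eef_pos: [458.9, 341.8, 247.7]
tcp_rot: [-3.141, 0.002, 0.856]
ft_force: [0.6, -0.2, -3.1]
opening: 0.167
grip_force: 30.0
```

Call:
drive_tool:
  deltas: "0 0 -.3 0;0 0 -.2 0;0 0 0 0;0 0 0 0;0 0 0 0;0 0 0 0"

```text
t: 66.88
eef_pos: [459.1, 342.4, 200.0]
tcp_rot: [3.141, -0.002, 0.856]
ft_force: [0.7, -0.9, -3.2]
opening: 0.168
grip_force: 30.0
```

Call:
drive_tool:
  deltas: "-.007 0 -.1 0;0 0 -.1 0;0 0 -.06 0;0 0 0 0;0 0 0 0"

```text
t: 67.3
eef_pos: [457.5, 342.2, 172.3]
tcp_rot: [-3.141, 0.001, 0.857]
ft_force: [0.6, 0.4, -2.8]
opening: 0.167
grip_force: 30.0
```

Call:
drive_tool:
  deltas: "0 0 -.02 0;0 0 -.02 0;0 0 -.015 0;0 0 0 0;0 0 0 0"

```text
t: 67.72
eef_pos: [457.8, 342.2, 167.3]
tcp_rot: [3.141, -0.0, 0.857]
ft_force: [1.5, 0.3, -3.8]
opening: 0.17
grip_force: 30.0
```

Call:
drive_tool:
  deltas: "0 0 -.01 0;0 0 0 0;0 0 0 0"

```text
t: 67.97
eef_pos: [457.8, 342.3, 166.8]
tcp_rot: [3.141, -0.001, 0.857]
ft_force: [1.1, -1.5, 2.6]
opening: 0.167
grip_force: 30.0
```

Call:
drive_tool:
  deltas: "0 0 0 -.03;0 0 0 -.03;0 0 0 -.03;0 0 0 -.03;0 0 0 -.025;0 0 0 -.015;0 0 0 0;0 0 0 0"

```text
t: 68.63
eef_pos: [457.7, 342.0, 166.8]
tcp_rot: [3.141, -0.0, 0.355]
ft_force: [-0.8, -4.6, 5.5]
opening: 0.17
grip_force: 30.0
```

Call:
drive_tool:
  deltas: "0 0 0 -.005;0 0 0 -.005;0 0 0 0;0 0 0 0"

```text
t: 68.97
eef_pos: [457.7, 342.1, 166.8]
tcp_rot: [3.141, -0.0, 0.325]
ft_force: [-0.3, -4.2, 6.0]
opening: 0.164
grip_force: 30.0
```

```bash
python3 -c "from h import *; s=env.state(); print(s['moment'],s['ft_force'],s['tcp_rot'])"
```

```text
[-0.8058196   0.17798656  0.19857396] [-0.30488319 -4.18770889  5.9944083 ] [ 3.14112455e+00 -2.70940518e-04  3.25277149e-01]
```

Call:
drive_tool:
  deltas: "0 0 0 -.005;0 0 0 -.005;0 0 0 0;0 0 0 0"

```text
t: 69.3
eef_pos: [457.7, 341.9, 166.8]
tcp_rot: [3.141, -0.0, 0.295]
ft_force: [-0.5, -5.4, 6.7]
opening: 0.169
grip_force: 30.4
```

```bash
python3 -c "from h import *; s=env.state(); print(s['moment'],s['ft_force'],s['tcp_rot'])"
```

```text
[-0.92258955  0.15981392  0.7863513 ] [-0.53721835 -5.41680148  6.74421532] [ 3.14068876e+00 -3.43401939e-04  2.94887358e-01]
```

Call:
drive_tool:
  deltas: "0 0 0 0;0 0 0 0;0 0 0 0;0 0 0 0;0 0 .3 0;0 0 .4 0;0 0 .4 0;0 0 .22 0;0 0 0 0;0 0 0 0"
  gripper: 0.3

```text
t: 70.13
eef_pos: [457.7, 342.4, 299.2]
tcp_rot: [-3.141, -0.002, 0.292]
ft_force: [0.6, -0.3, -0.6]
opening: 0.695
grip_force: 0.0
```

Call:
drive_tool:
  deltas: "0 0 0 0;0 0 0 0"

```text
t: 70.3
eef_pos: [457.3, 342.1, 296.9]
tcp_rot: [3.141, 0.002, 0.291]
ft_force: [-0.8, 0.4, -0.5]
opening: 0.699
grip_force: 0.0
```

```bash
python3 - <<'E'
from h import *
p,d,K,M,P=shot("wrist","w12"); h=hsv(p); print(env.state()["eef_pos"])
k=(np.hypot(P[...,0]-459,P[...,1]-342)<48)&(P[...,2]>168)&(P[...,2]<190); q=P[k]; print("bar",len(q),np.median(q[:,2]),cv2.minAreaRect(q[:,:2].astype(np.float32)))
b=(h[...,0]>100)&(h[...,0]<120)&(h[...,1]>140)&(P[...,2]>140)&(P[...,2]<155); q=P[b]; print("disc",np.median(q[:,2]),q[:,2].std(),cv2.minEnclosingCircle(q[:,:2].astype(np.float32)))
E
```

```text
[457.3517069  342.09955875 296.95101017]
bar 1265 179.2567952840629 ((457.8741760253906, 340.69036865234375), (55.46976852416992, 15.7164306640625), 17.131080627441406)
disc 147.55841158489568 0.7047931341241264 ((457.5971374511719, 340.256591796875), 55.47373962402344)
```

View pics/w12.png

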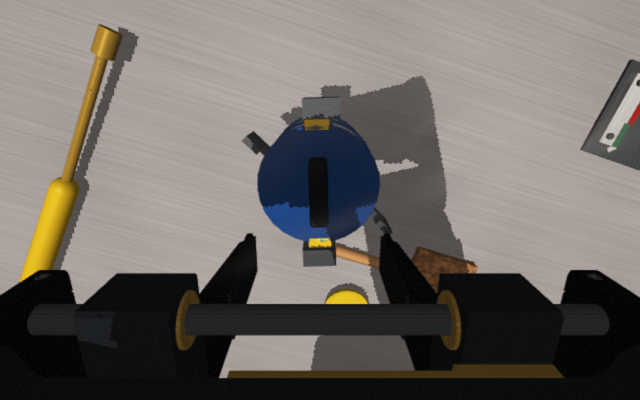

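The wrist view shows the cover level on the can, with both ears under the claws at (318,125) and (318,243). I'll check the trays once more, then hand in.

```bash
python3 - <<'E'
from h import *
p,d,K,M,Q=shot("scene","scene2"); n=0
for c,s,m in blobs(teal(p),60):
    f=plane(c,22,K,M)[0]; k=Q[m&(d>0)&(Q[...,2]>50)]
    if abs(f[1])<500: n+=1; print(np.round(c),s[4],np.round(f),len(k),np.round(np.median(k,0)) if len(k) else None)
if n==4: print(env.job_done())
E
```

```text
[229. 158.] 207 [ 423. -359.   22.] 16 [ 426. -355.   55.]
[250. 167.] 214 [ 425. -270.   22.] 16 [ 428. -267.   53.]
[197. 200.] 322 [ 619. -303.   22.] 30 [ 619. -300.   55.]
[220. 213.] 341 [ 622. -213.   22.] 35 [ 623. -211.   55.]
the job is handed in; nothing more can be done
None
```

I sorted all six stoppers and handed the job in; no verdict came back. The two good ones stand in the wooden tray, the two too thick ones in the blue tray, and the two too thin ones are in the can, with the cover twisted home under its hooks.

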